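Load the newly faced strop bars into the screw press and wind it shut

TASK

Press the leather facings onto the steel strop bars. Wind the screw press's crank one full turn to its stop so the jaws are fully open, then stand every strop bar on its end in the gap between the jaws, one to a bay, with the leather towards the cork-lined rear jaw. When all of them are in, wind the crank the full turn back to its stop so the jaws hold the bars upright, and leave the nail tray and the cone of thread where they are.

Things in the scene. Friction and masses are not known exactly. Their poses are not given: they have to be found in the camera images.
- press: Fixed screw press, green casting 150 x 210 mm, on the bench at the right. Origin: centre of its underside, on the bench; x from the crank side (front, facing the robot) to the fixed rear jaw, y along the jaws, z up. Base plate 14 mm thick. In front the screw's bracket, 70 mm wide, stands at x = -42 to -58 mm, 92 mm high.
- gap_floor (a point): On the floor of the gap (14 mm above the bench), at the foot of the fixed rear jaw's cork face, mid-length; axes as the press, the gap lies to -x. Jaws reach 97 mm to either side (y) and 70 mm up. Four dark upright strips on the cork, 18 mm wide, 9 mm proud, at y = -90, -30, 30, 90 mm, divide it into three bays 42 mm wide, centres y = -60, 0, 60: one bar each.
- press_jaw: The press's moving steel front jaw, 20 mm thick. Origin: in the plane of its clamping face (towards the rear jaw), mid-length, at the bench's height; axes as the press. The gap between its face and the cork is 15.8 mm with the crank at 0 and 25.8 mm with the crank fully open (10 mm a turn, in proportion).
- press_crank (a joint): Crank angle, rad: 0 = jaws closed (stop), 6.28 = fully open (stop). Grows anticlockwise as the robot sees it (looking along the press's +x). At angle a the handle is 40*sin(a) mm to the press's +y side of the crank axis and 40*cos(a) mm above it: at the top at both stops. Starts at 0 to 0.5; stays where left. Turning takes about 4 N at the handle, a few more when squeezing.
- crank_axis (a point): Where the crank's axis (along the press's x) meets the plane of the crank arm: 75 mm above the bench, 66 mm in front of the press's origin. The arm is 40 mm from axis to handle.
- handle_mid (a point): Middle of the crank's black round handle, 19 mm thick, 54 mm long, parallel to the press's x and reaching from 4 to 58 mm in front of the arm's plane (middle 32 mm in front). It spins freely on its pin, so it can be gripped firmly and carried round the circle with the gripper kept pointing down.
- bar_0: Strop bar 150 x 34 x 16 mm, 0.43 to 0.53 kg: steel 12 mm, brown leather 4 mm. Origin: centre of the steel face; x across, y along, z out through the leather. Starts leather up on the bench or the stool at the left (tops level). Either end may be up. May be absent. Pinched across near an end it stays level at 50 N or more and swings down when eased to about 20 N.
- bar_0_leather (a point): Centre of the leather's outer face of this bar, 16 mm out from its steel face. With the bar pinched across its width and lifted, easing the fingers open in steps of 0.15 mm makes it swing down at an opening of about 33.3 mm (20 N), to within 0.35 rad of hanging; at its full 34 mm it drops.
- bar_1: Strop bar 150 x 34 x 16 mm, 0.43 to 0.53 kg: steel 12 mm, brown leather 4 mm. Origin: centre of the steel face; x across, y along, z out through the leather. Starts leather up on the bench or the stool at the left (tops level). Either end may be up. May be absent. Pinched across near an end it stays level at 50 N or more and swings down when eased to about 20 N.
- bar_1_leather (a point): Centre of the leather's outer face of this bar, 16 mm out from its steel face. With the bar pinched across its width and lifted, easing the fingers open in steps of 0.15 mm makes it swing down at an opening of about 33.3 mm (20 N), to within 0.35 rad of hanging; at its full 34 mm it drops.
- bar_2: Strop bar 150 x 34 x 16 mm, 0.43 to 0.53 kg: steel 12 mm, brown leather 4 mm. Origin: centre of the steel face; x across, y along, z out through the leather. Starts leather up on the bench or the stool at the left (tops level). Either end may be up. May be absent. Pinched across near an end it stays level at 50 N or more and swings down when eased to about 20 N.
- bar_2_leather (a point): Centre of the leather's outer face of this bar, 16 mm out from its steel face. With the bar pinched across its width and lifted, easing the fingers open in steps of 0.15 mm makes it swing down at an opening of about 33.3 mm (20 N), to within 0.35 rad of hanging; at its full 34 mm it drops.
- nail_tray: Bystander: open card tray of brass tacks, 85 x 105 x 45 mm, loose. Origin: centre of its underside.
- thread_cone: Bystander: off-white cone of thread, 52 mm wide, 95 mm high, standing loose. Origin: centre of its underside.

How it is judged (in metres and radians):
On the way, in this order (a step that is already met when the one before it is completed fails the run):
1. the press is wound fully open: the crank has made its turn to the open stop (value of joint press_crank above 6 rad), for 0.2 s.
2. every strop bar stands on its end in the gap of the open press, leather to the rear jaw (value of joint press_crank above 5.7 rad and angle between the y axis of each of bar_0, bar_1, bar_2 and the z axis of press, either way round below 0.2 rad and y of bar_0 in the frame of press between -0.085 and 0.085 m and x of bar_0 in the frame of press between -0.03 and 0.05 m and z of bar_0 in the frame of press between 0.079 and 0.099 m and x of each of bar_0_leather, bar_1_leather, bar_2_leather in the frame of press above 0.008 m and y of bar_1 in the frame of press between -0.085 and 0.085 m and x of bar_1 in the frame of press between -0.03 and 0.05 m and z of bar_1 in the frame of press between 0.079 and 0.099 m and y of bar_2 in the frame of press between -0.085 and 0.085 m and x of bar_2 in the frame of press between -0.03 and 0.05 m and z of bar_2 in the frame of press between 0.079 and 0.099 m), for 0.2 s.
At the end, for the whole second after the job is handed in: Crank within 0.3 rad of closed. Every bar present: on end on the gap's floor (foot within 10 mm of it, within 0.08 rad of upright, centre within 85 mm of the press's middle along the jaws), leather to the cork jaw, pressed by the front jaw (over 1 N), at rest (value of joint press_crank below 0.3 rad and angle between the y axis of each of bar_0, bar_1, bar_2 and the z axis of press, either way round below 0.08 rad and y of bar_0 in the frame of press between -0.085 and 0.085 m and x of bar_0 in the frame of press between -0.03 and 0.05 m and z of bar_0 in the frame of press between 0.079 and 0.099 m and x of each of bar_0_leather, bar_1_leather, bar_2_leather in the frame of press above 0.0155 m and contact force between each of bar_0, bar_1, bar_2 and press_jaw above 1 N and linear speed of each of bar_0, bar_1, bar_2 below 0.02 m/s and y of bar_1 in the frame of press between -0.085 and 0.085 m and x of bar_1 in the frame of press between -0.03 and 0.05 m and z of bar_1 in the frame of press between 0.079 and 0.099 m and y of bar_2 in the frame of press between -0.085 and 0.085 m and x of bar_2 in the frame of press between -0.03 and 0.05 m and z of bar_2 in the frame of press between 0.079 and 0.099 m); the robot touches nothing.
It fails at once if the nail tray or the cone of thread is pushed more than 4 cm (distance of any of nail_tray, thread_cone from where it was at the start of the episode above 0.04 m).
It fails at once if the cone of thread is knocked over (angle between thread_cone's own z axis and vertical above 0.5 rad).
Of bar_0, bar_1, bar_2 only 2 to 3 are there at a start; the rules pass over those that are not, and their reading is None.
At some moment in a run one of bar_0, bar_1, bar_2 may be knocked a few centimetres aside while the robot is not near it.
It also fails if it takes over 210 s, if anything falls off the work surface, if the arm or the gripper's body presses on something with over 40 N, if the wrist force passes 120 N, or if a joint passes its speed limit or range.

ROBOT

A 6-joint arm with a two-finger parallel gripper is mounted at the origin on a cart in front of the work surface, level with it; the furniture and walls round the work are solid. World frame = base frame: x ahead of the robot, y to its left, z up, the work surface at z = 0. Lengths are in mm, angles in rad, forces in N, time in s.
With the tool pointing down it reaches from about 350 to 850 mm from the base axis. Payload 8.1 kg.
Tool frame: the origin (TCP) lies midway between the tips of the shut fingers; the grasp point (between the pads) lies 19 mm behind it (ctrl.grasp_offset is the distance from the TCP to the grasp point, in mm); z points along the fingers, y is the line along which they close (so a half turn about z gives the same grasp; the last joint's range is limited). The gripper opens to 85 mm and grips with 20 to 120 N. Pads are 22 mm wide; open, the fingers measure 114 mm over their backs; the gripper's body (76 mm by 85 mm) begins 54 mm behind the grasp point. The pads swing forward as they close: fully open they stand 13 mm farther back than shut.
Start: joints at [1.043, 0.13, 1.488, -0, 1.523, -0.085], TCP at [257.063, 542.147, 192.892] pointing down, gripper open.
Joint ranges: [-2.96, 2.96], [-0.89, 2.26], [0.02, 2.5], [-1.34, 4.48], [0, 2.73], [-2.66, 2.66]. Speed limits (rad/s): [2.39, 2.39, 2.79, 3.14, 3.14, 3.14].

INTERFACE

Orientations are given as a unit quaternion [x, y, z, w].
In Python, from cell import monitor, cams, job, ctrl gives the robot as it stands.
- The arm moves only by the shell command python3 -m pendant 'ROWS' [OPENING] [FORCE]. ROWS is JSON, a list of rows, each an object with "linear": the shift along the tool's x, y, z in cm, a list of three; "spin": the turn about the tool's z in rad. In form: [{"linear": [dx, dy, dz], "spin": spin}, ...]. A call has 1 to 8 rows; each row shifts and turns the commanded pose from where the row before left it, along the tool's axes as they then stand; what a row does not reach is not made up. A row lasts 1/8 s, in which the tool goes at most 62.5 mm and 10.7 degrees, less where a joint would pass 70% of its speed; a pose out of reach is approached as far as the arm can. A call with a gripper value outside its range is refused whole. OPENING is the closure, from -1 (fully open) to 1 (shut), set as the call begins (- or left out, the last holds). The fingers move at their own pace and stop on an object; FORCE is the grip in N (left out, the last holds). Time passes only in rows, so rows that do not move let the fingers close. It gives the time, the measured TCP pose, the force, the opening and the grip force at its end, in the units of the state.
- monitor.sense(): the state, without advancing time (a new reading comes with each control period).
- cams.get_image(name): name is "scene" or "side" or "wrist"; returns (picture, depth): 480x640x3 uint8, red, green, blue; 480x640 float32, mm along the optical axis (not along the pixel's ray), 0 where there is no reading.
- cams.calibration(name): a dict with "mtx" (3x3 intrinsics, pixels), "R" (3x3) and "t" (3): a world point X has camera coordinates R X + t. Camera axes: x right, y down, z forward; pixel columns grow to the right and rows downward; lengths in mm; the calibration is good to about 2 mm. The wrist camera is an equidistant fisheye: a pixel r from the principal point sees the ray r / f radians off the axis. A picture is of the moment at which its call begins: read the wrist's pose just before it. calibration takes no time and is no camera call; for the wrist camera it gives the pose at the moment of the call.
- job.job_done(): hands the job in; it is judged then, once.
The state is a dict: "t": time; "q": joint angles; "qd": joint speeds; "joint_torque": joint torques, N m; "eef_pos": TCP position; "eef_rot": TCP orientation; "wrist_force": force on the tool from outside, world axes, zero at the start; "wrist_torque": the same for the moment, N m; "finger_gap": finger opening in mm; "grip_force": force on a finger pad.
Only numpy, scipy, OpenCV 4.12 (cv2) and the standard library are available. Lean on these libraries where they do the work, as an engineer would, in place of code of your own. Each camera call takes 0.05 s, during which the arm holds its last target. There are 200 camera calls.

## Working session

There is one attempt and no reset: what is moved stays moved. The work goes in short steps, Python scripts to look and compute and a shell command to move; the robot and the scene stay as the last step left them, time stands still between calls to the robot, and variables do not carry over. Pictures are saved under pics/ and viewed, at most 14 in all, crops included, and the job is handed in when it is done.

```bash
mkdir -p pics; ls; python3 - <<'E'
from cell import monitor,cams,job,ctrl
import cv2,numpy as np
s=monitor.sense();print(s, ctrl.grasp_offset)
for n in("scene","side"):
    im,d=cams.get_image(n);cv2.imwrite(f"pics/{n}0.png",im[:,:,::-1]);np.save(f"{n}0.npy",d)
    c=cams.calibration(n);print(n,c)
im,d=cams.get_image("wrist");cv2.imwrite("pics/wrist0.png",im[:,:,::-1])
print(cams.calibration("wrist"))
E
```

```text
pics
{'t': 0.0, 'q': array([ 1.04259152e+00,  1.31195881e-01,  1.48930106e+00,  3.27256433e-05,
        1.52299858e+00, -8.54116045e-02]), 'qd': array([ 3.41279728e-05,  5.58022309e-04,  1.78114868e-03, -5.35150139e-04,
        4.40815493e-04,  8.79015470e-04]), 'joint_torque': array([ 2.21401901e-04, -5.69422066e+01, -5.00542116e+01, -2.99050453e-04,
        1.52817601e-02, -1.21178263e-05]), 'eef_pos': array([256.73277771, 541.5982972 , 191.81180906]), 'eef_rot': array([ 2.19593028e-01,  9.75591101e-01, -9.02068390e-04, -3.02929861e-04]), 'wrist_force': array([-0.3509203 ,  0.0371876 ,  0.38423878]), 'wrist_torque': array([ 0.00618162, -0.06064332,  0.05800145]), 'grip_force': 0.0, 'finger_gap': 85.60819121341429} 18.700000000000003
scene {'mtx': array([[622.05120393,   0.        , 313.46238175],
       [  0.        , 622.05120393, 242.79930239],
       [  0.        ,   0.        ,   1.        ]]), 'R': array([[ 0.60653717, -0.79488817, -0.01629282],
       [-0.58984127, -0.43614684, -0.67960519],
       [ 0.53310406,  0.42181599, -0.73339712]]), 't': array([-295.21894153,  366.06351108, 1239.82759501])}
side {'mtx': array([[569.87385672,   0.        , 324.0997428 ],
       [  0.        , 569.87385672, 241.2753476 ],
       [  0.        ,   0.        ,   1.        ]]), 'R': array([[ 0.59248224,  0.80550137, -0.01150415],
       [ 0.68890149, -0.51401703, -0.5110785 ],
       [-0.41758775,  0.29487971, -0.85945705]]), 't': array([-285.50124463, -271.70119413, 1724.78286841])}
{'mtx': array([[371.64829954,   0.        , 314.46861983],
       [  0.        , 371.64829954, 238.12274524],
       [  0.        ,   0.        ,   1.        ]]), 'R': array([[ 0.42952093,  0.90305422, -0.00220252],
       [ 0.85966637, -0.40813494,  0.30724518],
       [ 0.27656013, -0.13386167, -0.95162784]]), 't': array([-598.91865375,  -39.86139172,  381.21102098])}
```

View pics/scene0.png

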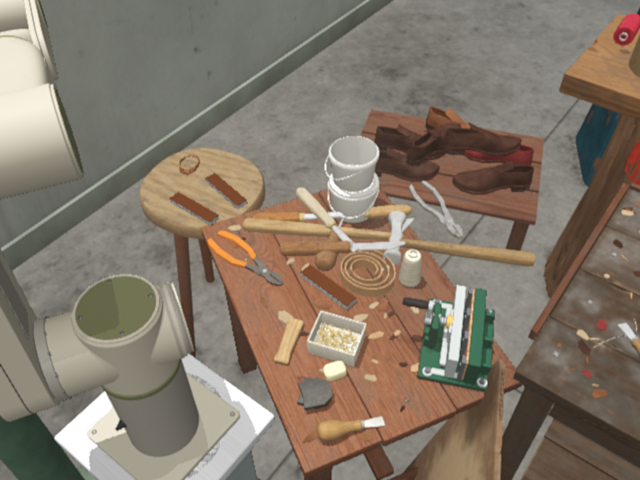

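View pics/side0.png

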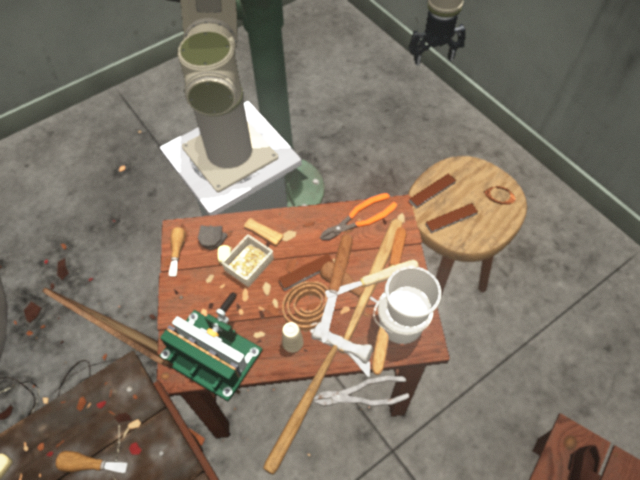

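The scene view shows two bars on the stool (193,206 and 226,189), one on the bench (328,285), the tray (337,338), cone (410,268), and the press (458,340) with its black handle at (415,303). The side view agrees.

```bash
cat > h.py <<'E'
import numpy as np,cv2
from cell import monitor,cams
def ray(c,u,v,fish=False):
    K=c['mtx'];x=(u-K[0,2])/K[0,0];y=(v-K[1,2])/K[1,1]
    if fish:
        r=np.hypot(x,y)+1e-12;d=np.array([x/r*np.sin(r),y/r*np.sin(r),np.cos(r)])
    else: d=np.array([x,y,1.])
    R=np.array(c['R']);return -R.T@c['t'],R.T@d
def onz(c,u,v,z,fish=False):
    o,d=ray(c,u,v,fish);return o+d*(z-o[2])/d[2]
def pts(c,d,m):
    v,u=np.nonzero(m&(d>0));K=c['mtx'];z=d[v,u]
    P=np.c_[(u-K[0,2])/K[0,0]*z,(v-K[1,2])/K[1,1]*z,z]
    return (P-c['t'])@np.array(c['R'])
def rect(P):
    (c,s,a)=cv2.minAreaRect(P[:,:2].astype(np.float32));return np.round(c,1),np.round(s,1),round(a,1)
def leather(im,lo=(3,110,40),hi=(14,255,135)):
    return cv2.inRange(cv2.cvtColor(im,cv2.COLOR_RGB2HSV),lo,hi)
E
cat > m0.py <<'E'
from h import *
for n,seeds in (("scene",[(193,206),(226,189),(328,285)]),("side",[(452,217),(433,190),(305,270)])):
    im=cv2.imread(f"pics/{n}0.png")[:,:,::-1];c=cams.calibration(n);d=np.load(f"{n}0.npy")
    hsv=cv2.cvtColor(np.ascontiguousarray(im),cv2.COLOR_RGB2HSV)
    for u,v in seeds:
        z=onz(c,u,v,16)
        print(n,(u,v),z.round(),hsv[v,u],d[v,u], pts(c,d,np.indices(d.shape)[0]*0+((np.indices(d.shape)[0]==v)&(np.indices(d.shape)[1]==u))>0).round())
        # depth-based component: points with z 10..22 near the seed
        P=pts(c,d,np.ones(d.shape,bool));
    # height-map masks
    V,U=np.indices(d.shape);Z=np.zeros(d.shape);X=Z.copy();Y=Z.copy()
    K=c['mtx'];Q=np.stack([(U-K[0,2])/K[0,0]*d,(V-K[1,2])/K[1,1]*d,d],-1)-c['t'];W=Q@np.array(c['R'])
    np.save(f"{n}W.npy",W)
    m=((W[...,2]>9)&(W[...,2]<24)&(d>0)).astype(np.uint8)
    nl,lab,st,ce=cv2.connectedComponentsWithStats(m)
    for u,v in seeds:
        l=lab[v,u]
        if l: P=W[lab==l];print("comp",l,rect(P),np.median(P[:,2]).round(1))
    # press: green
    g=cv2.inRange(hsv,(55,80,20),(95,255,200))>0
    b=g&(np.abs(W[...,2]-14)<4)&(d>0); print("green base",rect(W[b]),b.sum())
    for lo,hi in((60,80),(80,100),(100,140)):
        b=(d>0)&(W[...,2]>lo)&(W[...,2]<hi)&(W[...,1]<0)&(W[...,0]>350)&(W[...,0]<900)
        nl,lab,st,ce=cv2.connectedComponentsWithStats(b.astype(np.uint8))
        for i in range(1,nl):
            if st[i,4]>30:print("hi",lo,rect(W[lab==i]),st[i,4],ce[i].round())
E
python3 m0.py
```

```text
scene (193, 206) [477. 393.  16.] [ 10 158 123] 1643.7251 [[475. 391.  19.]]
scene (226, 189) [578. 368.  16.] [ 10 156 124] 1689.3829 [[577. 367.  17.]]
scene (328, 285) [474. -53.  16.] [ 11 155 125] 1461.8884 [[476. -52.  13.]]
comp 47 (array([478.6, 391.3]), array([155.2,  45.9]), 88.2) 17.9
comp 34 (array([577.4, 370.3]), array([155.7,  39.9]), 79.0) 17.7
comp 145 (array([477.1, -47.8]), array([159.4,  44.7]), 83.0) 17.2
green base (array([ 514.2, -370.7]), array([207.1, 146. ]), 23.3) 948
hi 60 (array([557.8, -18.7]), array([22.9, 71.8]), 44.0) 139 [339. 244.]
hi 60 (array([ 602.2, -195.8]), array([26.3, 44.2]), 24.8) 128 [411. 265.]
hi 60 (array([ 595., -349.]), array([36.6,  8.4]), 48.6) 37 [469. 297.]
hi 60 (array([ 531.3, -377.1]), array([40.3, 10. ]), 32.3) 42 [468. 320.]
hi 60 (array([ 490.5, -349.5]), array([46.9, 11.5]), 57.6) 58 [446. 328.]
hi 60 (array([ 472.2, -328.9]), array([21.8, 16. ]), 22.6) 42 [433. 333.]
hi 60 (array([ 479. , -398.1]), array([51.2,  9.7]), 27.6) 46 [465. 344.]
hi 60 (array([ 427.5, -391.9]), array([27.2, 13.6]), 72.7) 56 [451. 363.]
hi 60 (arr
[... 1525 characters left out ...]
) 365 [136. 346.]
hi 60 (array([ 625.5, -196.7]), array([43.1, 22.7]), 72.9) 81 [292. 338.]
hi 60 (array([ 541.5, -410.2]), array([198.6,  37.3]), 34.4) 192 [204. 363.]
hi 80 (array([736.2,  -5.2]), array([63.9, 10.2]), 0.4) 117 [387. 323.]
hi 80 (array([ 497.1, -318.9]), array([68.6, 31.4]), 32.0) 253 [219. 323.]
hi 80 (array([ 512.9, -353.5]), array([194.1,  39.9]), 23.7) 669 [209. 338.]
hi 80 (array([ 616.4, -194.3]), array([37.7, 40. ]), 54.0) 215 [291. 331.]
hi 80 (array([ 531.1, -395. ]), array([199.2,  38.4]), 23.4) 1009 [199. 353.]
hi 100 (array([ 482.5, -282.6]), array([22.1, 62.7]), 26.8) 218 [227. 305.]
hi 100 (array([ 626.5, -673.8]), array([354. , 353.8]), 0.1) 16889 [107. 432.]
```

```bash
python3 - <<'E'
import cv2,numpy as np
a=cv2.imread("pics/scene0.png")[220:420,260:520];b=cv2.imread("pics/side0.png")[220:420,140:400]
o=np.hstack([cv2.resize(a,(400,308)),cv2.resize(b,(400,308))]);o=cv2.resize(np.hstack([a[:,:]]),None,fx=3,fy=3,interpolation=2)[:600]
cv2.imwrite("pics/c1.png",o)
E
```

```text
(no output)
```

View pics/c1.png

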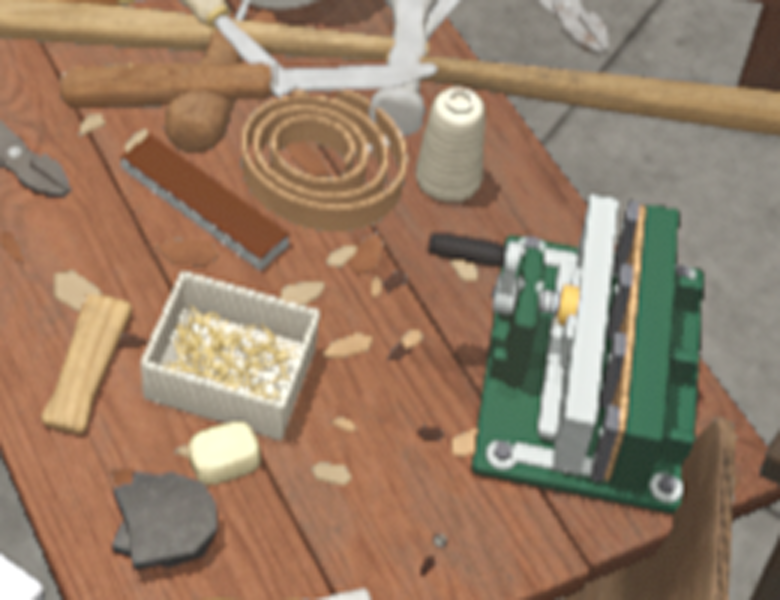

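```bash
cat >> h.py <<'E'
import sys
from scipy.spatial.transform import Rotation as Rot
def go(x,y,z,th=None,x0=None):
    s=monitor.sense();R=Rot.from_quat(s['eef_rot']).as_matrix();p=s['eef_pos']
    yaw=np.degrees(np.arctan2(R[1,1],R[0,1]))
    print("t",round(s['t'],2),"tcp",p.round(1),"th",yaw.round(2),"gap",round(s['finger_gap'],1),"F",s['wrist_force'].round(1))
    D=np.array([x,y,z])-p
    print("now-axes cm",(R.T@D/10).round(2))
    if th is not None:
        t=np.radians(th);T=np.array([[-np.sin(t),np.cos(t),0],[np.cos(t),np.sin(t),0],[0,0,-1]]).T
        print("spin",round(((np.radians(yaw-th)+np.pi)%(2*np.pi))-np.pi,3),"cm after spin",(T.T@D/10).round(2))
E
python3 -c "
from h import *
go(460,-240,270,23.4)"; cat /dev/null
```

```text
t 0.15 tcp [256.8 541.7 192.1] th 64.63 gap 85.2 F [ 0.   0.7 -0.5]
now-axes cm [-51.85 -61.94  -7.71]
spin 0.72 cm after spin [-79.81 -12.4   -7.79]
```

```bash
r='x'; python3 -m pendant '[{"linear":[-3.24,-3.87,-1],"spin":0},{"linear":[-3.24,-3.87,-1],"spin":0},{"linear":[-3.24,-3.87,-1],"spin":0},{"linear":[-3.24,-3.87,-1],"spin":0},{"linear":[-3.24,-3.87,-1],"spin":0},{"linear":[-3.24,-3.87,-1],"spin":0},{"linear":[-3.24,-3.87,-1],"spin":0},{"linear":[-3.24,-3.87,-0.7],"spin":0}]'
python3 -m pendant '[{"linear":[-3.24,-3.87,0],"spin":0},{"linear":[-3.24,-3.87,0],"spin":0},{"linear":[-3.24,-3.87,0],"spin":0},{"linear":[-3.24,-3.87,0],"spin":0},{"linear":[-3.24,-3.87,0],"spin":0},{"linear":[-3.24,-3.87,0],"spin":0},{"linear":[-3.24,-3.87,0],"spin":0},{"linear":[-3.24,-3.87,0],"spin":0}]'
python3 -m pendant '[{"linear":[0,0,0],"spin":0.18},{"linear":[0,0,0],"spin":0.18},{"linear":[0,0,0],"spin":0.18},{"linear":[0,0,0],"spin":0.18},{"linear":[0,0,0],"spin":0},{"linear":[0,0,0],"spin":0}]'
python3 - <<'E'
from h import *
go(475.5,-270.6,96,23.4)
c=cams.calibration("wrist");im,d=cams.get_image("wrist");cv2.imwrite("pics/w1.png",im[:,:,::-1]);np.save("w1.npy",d);np.savez("w1c.npz",**{k:np.array(v) for k,v in c.items()})
E
```

```text
t: 1.15
eef_pos: [358.7, 149.8, 270.3]
eef_rot: [0.219, 0.976, 0.0, 0.0]
wrist_force: [1.3, 0.3, 0.3]
finger_gap: 85.4
grip_force: 0.0
t: 2.15
eef_pos: [460.2, -241.1, 269.6]
eef_rot: [0.22, 0.976, 0.0, -0.0]
wrist_force: [0.6, 0.1, -0.1]
finger_gap: 85.2
grip_force: 0.0
t: 2.9
eef_pos: [460.1, -239.4, 269.7]
eef_rot: [0.547, 0.837, -0.0, -0.0]
wrist_force: [-0.1, -0.5, 0.6]
finger_gap: 85.5
grip_force: 0.0
t 2.9 tcp [ 460.1 -239.4  269.7] th 23.61 gap 85.5 F [-0.1 -0.5  0.6]
now-axes cm [-3.48  0.17 17.37]
spin 0.004 cm after spin [-3.48  0.18 17.37]
```

View pics/w1.png

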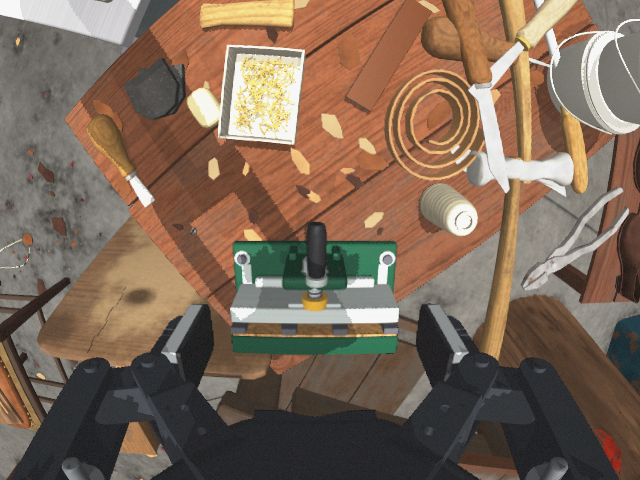

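The wrist view shows the press square to the tool. The handle runs along (317,223–275), the moving jaw's top is at rows 285–320, the dark strips at row 327, the cork at about row 333, and the cone at (450,210).

```bash
cat > m1.py <<'E'
from h import *
im=cv2.imread("pics/w1.png")[:,:,::-1];d=np.load("w1.npy");c=dict(np.load("w1c.npz"))
V,U=np.indices(d.shape);K=c['mtx'];x=(U-K[0,2])/K[0,0];y=(V-K[1,2])/K[0,0];r=np.hypot(x,y)+1e-9
t=np.tan(r)/r;Q=np.stack([x*t*d,y*t*d,d],-1)-c['t'];W=Q@c['R']
a=np.radians(-66.6);ex=np.array([np.cos(a),np.sin(a)]);ey=np.array([-ex[1],ex[0]])
u=W[...,:2]@ex;v=W[...,:2]@ey
for row in (228,240,252): 
    b=(V==row)&(U>300)&(U<335)&(W[...,2]>100);print(row,"handle v",v[b].min().round(1),v[b].max().round(1),"u",u[b].mean().round(1),"z",W[...,2][b].max().round(1))
b=(U>295)&(U<340)&(V<270)&(V>215)&(W[...,2]>105);print("handle u",u[b].min(),u[b].max(), "cx",U[b].mean())
for col in (262,345,372):
    print("col",col)
    for row in range(272,356,3): print(row,u[row,col].round(0),v[row,col].round(0),W[row,col,2].round(0),im[row,col],end=" | ")
    print()
g=cv2.inRange(cv2.cvtColor(np.ascontiguousarray(im),cv2.COLOR_RGB2HSV),(55,80,20),(95,255,200))>0
b=g&(abs(W[...,2]-14)<5)&(U>200)&(U<420);print("base u",u[b].min(),u[b].max(),"v",v[b].min(),v[b].max(),rect(W[b]))
b=(abs(W[...,2]-84)<5)&(U>200)&(U<420)&(V>270)&(V<360);print("jaws u",u[b].min(),u[b].max(),"v",v[b].min(),v[b].max(),rect(W[b]),np.median(W[b][:,2]))
E
python3 m1.py
```

```text
228 handle v 321.1 337.1 u 420.6 z 124.1
240 handle v 320.1 337.1 u 431.9 z 125.8
252 handle v 320.1 337.2 u 443.7 z 126.2
handle u 323.84944327685884 464.6382312039107 cx 316.04916201117317
col 262
272 511.0 260.0 14.0 [46 90 68] | 275 515.0 260.0 15.0 [38 76 59] | 278 514.0 261.0 27.0 [192 199 196] | 281 517.0 262.0 30.0 [195 202 199] | 284 522.0 261.0 28.0 [245 246 246] | 287 525.0 261.0 31.0 [119 124 122] | 290 526.0 262.0 37.0 [103 109 106] | 293 527.0 263.0 44.0 [100 103 103] | 296 526.0 264.0 54.0 [104 108 107] | 299 526.0 265.0 62.0 [ 98 105 104] | 302 525.0 266.0 71.0 [104 110 106] | 305 525.0 267.0 77.0 [105 108 105] | 308 526.0 268.0 84.0 [136 144 139] | 311 529.0 268.0 85.0 [189 199 196] | 314 534.0 268.0 83.0 [188 198 193] | 317 537.0 268.0 85.0 [194 199 195] | 320 541.0 267.0 84.0 [190 200 195] | 323 561.0 263.0 58.0 [122 100  77] | 326 562.0 263.0 64.0 [110  80  54] | 329 561.0 265.0 73.0 [111  86  58] | 332 562.0 265.0 78.0 [114  86  61] | 335 563.0 266.0 83.0 [206 154  99] | 338 566.0 266.0 85.0 [42 81 61] | 341 570.0 265.0 85.0 [43 83 66] | 344 575.0 265.0 84.0 [37 
[... 1762 characters left out ...]
23 562.0 399.0 57.0 [166 148 125] | 326 561.0 398.0 65.0 [145 107  68] | 329 561.0 397.0 72.0 [144 111  73] | 332 562.0 396.0 78.0 [152 114  74] | 335 564.0 396.0 81.0 [245 213 133] | 338 567.0 395.0 83.0 [ 56 118  88] | 341 570.0 396.0 84.0 [ 55 123  91] | 344 574.0 396.0 85.0 [ 49 121  89] | 347 578.0 396.0 85.0 [ 51 119  89] | 350 583.0 397.0 85.0 [ 57 124  94] | 353 587.0 397.0 86.0 [ 77 107  82] | 
base u 470.6419915370285 538.2361627651962 v 222.74188963415415 431.1872517718231 (array([ 500.3, -332.8]), array([208.6,  67.2]), 23.7)
jaws u 479.32436496173426 589.7736950890635 v 227.05267303186105 426.84496227555087 (array([ 512.4, -360.5]), array([199.8, 110. ]), 23.2) 84.32887875964985
```

```bash
python3 -m pendant '[{"linear":[-1.12,0.02,3],"spin":0.004},{"linear":[-1.12,0.02,3],"spin":0},{"linear":[-1.12,0.03,3],"spin":0},{"linear":[0,0,3],"spin":0},{"linear":[0,0,3],"spin":0},{"linear":[0,0,2.3],"spin":0},{"linear":[0,0,0],"spin":0},{"linear":[0,0,0],"spin":0}]' -1
python3 -m pendant '[{"linear":[0,0,0],"spin":0},{"linear":[0,0,0],"spin":0},{"linear":[0,0,0],"spin":0},{"linear":[0,0,0],"spin":0},{"linear":[0,0,0],"spin":0},{"linear":[0,0,0],"spin":0}]' 1 60
python3 -c "
import numpy as np
a=np.linspace(0,2*np.pi,33)
print(np.c_[4*np.diff(np.sin(a)),-4*np.diff(np.cos(a))].round(2).tolist())"
```

```text
t: 3.95
eef_pos: [474.6, -270.4, 98.0]
eef_rot: [0.55, 0.835, -0.0, 0.001]
wrist_force: [-0.2, -0.7, 1.3]
finger_gap: 85.5
grip_force: 0.0
t: 4.7
eef_pos: [474.0, -270.0, 96.8]
eef_rot: [0.551, 0.835, 0.0, -0.0]
wrist_force: [-0.3, 0.2, -0.5]
finger_gap: 0.2
grip_force: 0.0
[[0.78, 0.08], [0.75, 0.23], [0.69, 0.37], [0.61, 0.5], [0.5, 0.61], [0.37, 0.69], [0.23, 0.75], [0.08, 0.78], [-0.08, 0.78], [-0.23, 0.75], [-0.37, 0.69], [-0.5, 0.61], [-0.61, 0.5], [-0.69, 0.37], [-0.75, 0.23], [-0.78, 0.08], [-0.78, -0.08], [-0.75, -0.23], [-0.69, -0.37], [-0.61, -0.5], [-0.5, -0.61], [-0.37, -0.69], [-0.23, -0.75], [-0.08, -0.78], [0.08, -0.78], [0.23, -0.75], [0.37, -0.69], [0.5, -0.61], [0.61, -0.5], [0.69, -0.37], [0.75, -0.23], [0.78, -0.08]]
```

```bash
python3 - <<'E'
from h import *
for n in("wrist","scene"):
    im,d=cams.get_image(n);cv2.imwrite(f"pics/{n}2.png",im[:,:,::-1])
a=cv2.imread("pics/wrist2.png")[180:480,150:490];b=cv2.resize(cv2.imread("pics/scene2.png")[250:400,370:540],(340,300),interpolation=2)
cv2.imwrite("pics/c2.png",np.hstack([a,b]))
go(474,-270,96)
E
```

```text
t 4.8 tcp [ 474.  -270.    96.8] th 23.15 gap 0.2 F [-0.6  0.2  1.1]
now-axes cm [ 0.   -0.    0.08]
```

View pics/c2.png

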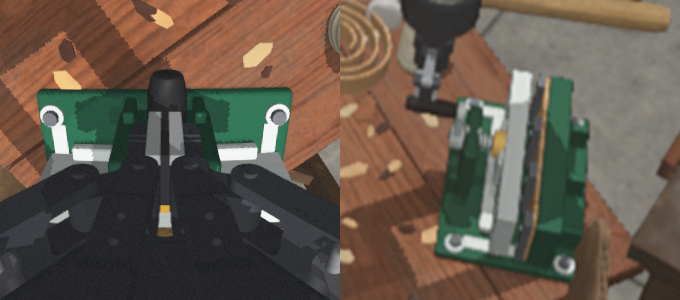

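The crop shows the fingers shut above and behind a visible handle end. I'll measure the handle's height and the crank state now.

```bash
cat >> h.py <<'E'
ex=np.array([.3971,-.9178]);ey=np.array([.9178,.3971])
def world(c,d,fish=False):
    V,U=np.indices(d.shape);K=c['mtx'];x=(U-K[0,2])/K[0,0];y=(V-K[1,2])/K[0,0];t=1
    if fish: r=np.hypot(x,y)+1e-9;t=np.tan(r)/r
    return (np.stack([x*t*d,y*t*d,d],-1)-c['t'])@np.array(c['R'])
def shot(n,f=None):
    c=cams.calibration(n);im,d=cams.get_image(n)
    if f: cv2.imwrite(f"pics/{f}.png",im[:,:,::-1])
    W=world(c,d,n=="wrist");return im,d,W,W[...,:2]@ex,W[...,:2]@ey,c
E
python3 - <<'E'
from h import *
for n in("wrist","side","scene"):
    im,d,W,u,v,c=shot(n)
    dark=(im.max(-1)<70)&(d>0)
    b=dark&(u>415)&(u<475)&(abs(v-327)<60)&(W[...,2]>20)&(W[...,2]<140)
    if n=="wrist": b&=(np.indices(d.shape)[0]<300)
    print(n,b.sum())
    for lo in range(415,475,10):
        k=b&(u>=lo)&(u<lo+10)
        if k.sum()>2: print(lo,k.sum(),"v",v[k].min().round(),v[k].max().round(),"z",W[k][:,2].min().round(),W[k][:,2].max().round())
    print("front jaw?")
im,d,W,u,v,c=shot("wrist")
for col in(262,372):print([ (u[r,col].round(),W[r,col,2].round()) for r in range(150,330,6)])
E
```

```text
wrist 1709
415 728 v 320.0 338.0 z 109.0 126.0
425 692 v 320.0 338.0 z 115.0 126.0
435 52 v 319.0 338.0 z 115.0 122.0
465 237 v 297.0 357.0 z 20.0 41.0
front jaw?
side 87
425 5 v 334.0 339.0 z 119.0 126.0
435 15 v 330.0 339.0 z 116.0 139.0
445 27 v 326.0 338.0 z 113.0 135.0
455 28 v 323.0 338.0 z 114.0 126.0
465 12 v 326.0 340.0 z 116.0 126.0
front jaw?
scene 182
415 21 v 320.0 330.0 z 115.0 126.0
425 35 v 319.0 331.0 z 113.0 128.0
435 32 v 319.0 335.0 z 114.0 128.0
445 35 v 319.0 333.0 z 113.0 129.0
455 37 v 317.0 333.0 z 114.0 129.0
465 22 v 295.0 350.0 z 20.0 125.0
front jaw?
[(np.float64(378.0), np.float64(1.0)), (np.float64(383.0), np.float64(1.0)), (np.float64(387.0), np.float64(0.0)), (np.float64(392.0), np.float64(1.0)), (np.float64(396.0), np.float64(0.0)), (np.float64(401.0), np.float64(-0.0)), (np.float64(406.0), np.float64(-0.0)), (np.float64(410.0), np.float64(-1.0)), (np.float64(415.0), np.float64(1.0)), (np.float64(420.0), np.float64(1.0)), (np.float64(424.0), np.float64(2.0)), (np.float64(429.0), np.float64(2.0)), (np.float64(434.0), np.float64(0.0)), (np.float64(439.
[... 1097 characters left out ...]
0)), (np.float64(435.0), np.float64(0.0)), (np.float64(439.0), np.float64(-0.0)), (np.float64(444.0), np.float64(0.0)), (np.float64(449.0), np.float64(1.0)), (np.float64(455.0), np.float64(-0.0)), (np.float64(459.0), np.float64(1.0)), (np.float64(465.0), np.float64(-0.0)), (np.float64(470.0), np.float64(1.0)), (np.float64(472.0), np.float64(8.0)), (np.float64(475.0), np.float64(14.0)), (np.float64(479.0), np.float64(15.0)), (np.float64(485.0), np.float64(15.0)), (np.float64(490.0), np.float64(15.0)), (np.float64(496.0), np.float64(14.0)), (np.float64(501.0), np.float64(15.0)), (np.float64(507.0), np.float64(14.0)), (np.float64(512.0), np.float64(14.0)), (np.float64(514.0), np.float64(22.0))]
```

```bash
python3 - <<'E'
from h import *
for n in("side","scene"):
    im,d,W,u,v,c=shot(n,n+"3")
    b=(d>0)&(u>405)&(u<470)&(abs(v-327)<60)&(W[...,2]>85)
    for z in range(85,215,10):
        k=b&(W[...,2]>=z)&(W[...,2]<z+10)
        if k.sum()>2: print(n,z,k.sum(),"u",u[k].min().round(),u[k].max().round(),"v",v[k].min().round(),v[k].max().round(),im[k].mean(0).round())
a=cv2.imread("pics/side3.png")[250:350,180:280]
b=cv2.imread("pics/scene3.png")[240:340,370:470]
cv2.imwrite("pics/c3.png",cv2.resize(np.hstack([a,b]),(800,400),interpolation=2))
E
```

```text
side 105 12 u 434.0 463.0 v 336.0 340.0 [105.  65.  48.]
side 115 91 u 426.0 469.0 v 323.0 341.0 [57. 45. 38.]
side 125 10 u 448.0 469.0 v 327.0 338.0 [48. 42. 38.]
side 135 7 u 444.0 449.0 v 328.0 338.0 [81. 76. 72.]
side 145 16 u 442.0 450.0 v 316.0 343.0 [81. 76. 71.]
side 155 13 u 444.0 449.0 v 323.0 344.0 [79. 74. 70.]
side 165 10 u 445.0 450.0 v 324.0 344.0 [75. 70. 67.]
side 175 22 u 443.0 451.0 v 297.0 360.0 [61. 52. 47.]
side 185 51 u 430.0 452.0 v 303.0 367.0 [60. 53. 49.]
side 195 26 u 445.0 455.0 v 315.0 372.0 [56. 47. 42.]
side 205 35 u 448.0 456.0 v 274.0 385.0 [64. 51. 43.]
scene 85 10 u 467.0 470.0 v 320.0 335.0 [124. 125. 121.]
scene 105 20 u 418.0 468.0 v 321.0 325.0 [77. 61. 50.]
scene 115 160 u 416.0 470.0 v 319.0 339.0 [57. 50. 46.]
scene 125 41 u 423.0 470.0 v 319.0 333.0 [58. 53. 50.]
scene 135 11 u 424.0 445.0 v 317.0 325.0 [95. 93. 91.]
scene 145 30 u 425.0 445.0 v 314.0 325.0 [71. 68. 67.]
scene 155 14 u 428.0 441.0 v 310.0 318.0 [60. 58. 57.]
scene 185 11 u 424.0 446.0 v 313.0 321.0 [69. 67. 67.]
scene 195 26 u 419.0 449.0 v 312.0 335.0 [55. 52. 51.]
scene 205 29 u 418.0 451.0 v 279.0 333.0 [54. 51. 49.]
```

View pics/c3.png

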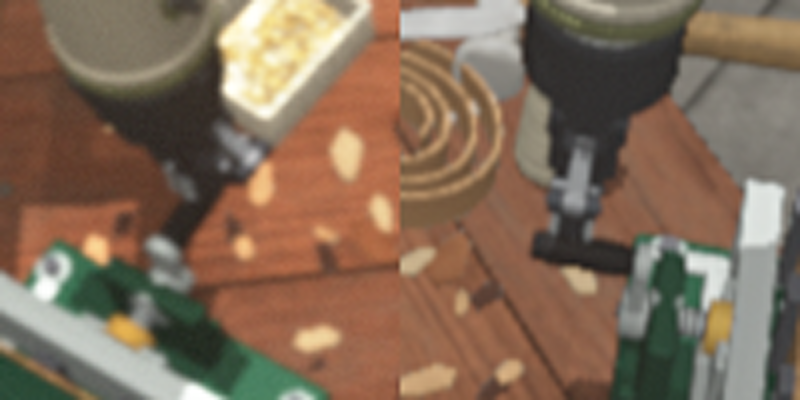

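The crops show the shut fingers apparently inside the handle with no force reading. I'll open a little and re-read.

```bash
python3 -m pendant '[{"linear":[0,0,0],"spin":0},{"linear":[0,0,0],"spin":0},{"linear":[0,0,0],"spin":0},{"linear":[0,0,0],"spin":0}]' -0.3
python3 -m pendant '[{"linear":[0,0,0],"spin":0},{"linear":[0,0,0],"spin":0}]' 0.3 40
python3 -m pendant '[{"linear":[0,0,0],"spin":0},{"linear":[0,0,0],"spin":0},{"linear":[0,0,0],"spin":0}]' 0.7 40
python3 - <<'E'
from h import *
im,d,W,u,v,c=shot("wrist","w4");cv2.imwrite("pics/c4.png",cv2.resize(im[170:470,140:500,::-1],(720,600)))
go(474,-270,96)
E
```

```text
t: 5.6
eef_pos: [474.1, -270.1, 96.9]
eef_rot: [0.551, 0.835, -0.0, -0.0]
wrist_force: [0.1, -0.5, 0.4]
finger_gap: 55.7
grip_force: 0.0
t: 5.85
eef_pos: [474.0, -270.0, 96.9]
eef_rot: [0.551, 0.835, 0.0, -0.0]
wrist_force: [-1.1, 0.3, 0.8]
finger_gap: 30.1
grip_force: 0.0
t: 6.22
eef_pos: [474.1, -270.0, 96.9]
eef_rot: [0.551, 0.835, 0.0, -0.0]
wrist_force: [0.4, 0.3, 0.4]
finger_gap: 12.8
grip_force: 0.0
t 6.28 tcp [ 474.1 -270.1   96.9] th 23.15 gap 12.9 F [ 0.4 -1.1  0.3]
now-axes cm [ 0.01 -0.    0.09]
```

View pics/c4.png

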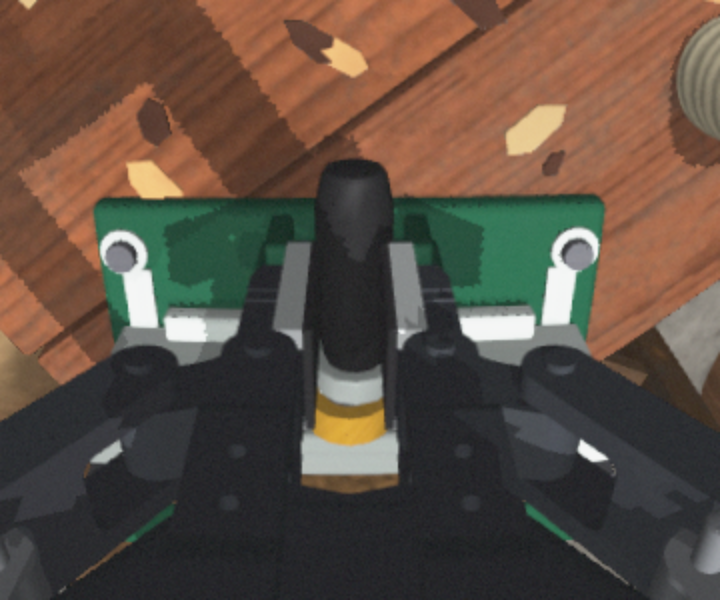

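The pads at (290,285) and (408,285) in the crop straddle the handle at (352,260). I need the pads' depth.

```bash
python3 - <<'E'
from h import *
im,d,W,u,v,c=shot("wrist")
print("cam",(-np.array(c['R']).T@c['t']).round())
for col,row in((285,296),(285,310),(285,325),(344,296),(344,310),(344,325),(316,280),(316,300),(316,330),(275,320),(262,345)):
    print(col,row,im[row,col],"u,v,z",u[row,col].round(1),v[row,col].round(1),W[row,col,2].round(1),"d",d[row,col].round(1))
E
```

```text
cam [ 443. -198.  279.]
285 296 [104 108 108] u,v,z 425.4 316.2 144.5 d 148.5
285 310 [105 107 106] u,v,z 424.9 317.1 157.1 d 136.3
285 325 [109 110 109] u,v,z 425.1 317.8 167.5 d 126.5
344 296 [136 138 138] u,v,z 425.5 340.0 144.5 d 148.4
344 310 [136 140 140] u,v,z 425.3 339.1 156.4 d 137.0
344 325 [137 141 140] u,v,z 425.1 338.3 167.6 d 126.3
316 280 [62 58 64] u,v,z 427.1 328.7 125.0 d 167.5
316 300 [42 43 42] u,v,z 437.5 328.7 124.8 d 170.9
316 330 [40 35 40] u,v,z 454.3 328.6 124.2 d 176.6
275 320 [59 62 65] u,v,z 429.9 313.0 156.0 d 138.9
262 345 [36 42 47] u,v,z 424.1 311.6 181.6 d 112.8
```

```bash
python3 - <<'E'
from h import *
im,d,W,u,v,c=shot("wrist")
for r in range(284,300): print(r,[(W[r,k,2].round(),u[r,k].round(),v[r,k].round()) for k in(284,286,343,345)])
E
python3 -m pendant '[{"linear":[0,0,0],"spin":0},{"linear":[0,0,0],"spin":0},{"linear":[0,0,0],"spin":0}]' -0.3
python3 -m pendant '[{"linear":[0,0,0.7],"spin":0},{"linear":[0,0,0.7],"spin":0},{"linear":[0,0,0.7],"spin":0},{"linear":[0,0,0.7],"spin":0},{"linear":[0,0,0.7],"spin":0},{"linear":[0,0,0.7],"spin":0},{"linear":[0,0,0],"spin":0}]'
python3 -m pendant '[{"linear":[0,0,0],"spin":0},{"linear":[0,0,0],"spin":0},{"linear":[0,0,0],"spin":0},{"linear":[0,0,0],"spin":0},{"linear":[0,0,0],"spin":0}]' 1 60
```

```text
284 [(np.float64(27.0), np.float64(475.0), np.float64(305.0)), (np.float64(20.0), np.float64(478.0), np.float64(306.0)), (np.float64(25.0), np.float64(476.0), np.float64(349.0)), (np.float64(28.0), np.float64(475.0), np.float64(350.0))]
285 [(np.float64(29.0), np.float64(475.0), np.float64(305.0)), (np.float64(18.0), np.float64(480.0), np.float64(306.0)), (np.float64(27.0), np.float64(476.0), np.float64(349.0)), (np.float64(30.0), np.float64(474.0), np.float64(350.0))]
286 [(np.float64(31.0), np.float64(475.0), np.float64(305.0)), (np.float64(19.0), np.float64(480.0), np.float64(306.0)), (np.float64(28.0), np.float64(476.0), np.float64(349.0)), (np.float64(32.0), np.float64(474.0), np.float64(350.0))]
287 [(np.float64(31.0), np.float64(475.0), np.float64(305.0)), (np.float64(20.0), np.float64(481.0), np.float64(306.0)), (np.float64(28.0), np.float64(477.0), np.float64(349.0)), (np.float64(33.0), np.float64(475.0), np.float64(350.0))]
288 [(np.float64(32.0), np.float64(476.0), np.float64(305.0)), (np.float64(20.0), np.float64(482.0), np.float64(306.0)), (np.float64(28.0), np.float64(4
[... 2440 characters left out ...]
147.0), np.float64(425.0), np.float64(340.0))]
299 [(np.float64(147.0), np.float64(425.0), np.float64(316.0)), (np.float64(147.0), np.float64(426.0), np.float64(317.0)), (np.float64(147.0), np.float64(426.0), np.float64(339.0)), (np.float64(148.0), np.float64(425.0), np.float64(340.0))]
t: 6.75
eef_pos: [474.0, -270.1, 96.9]
eef_rot: [0.551, 0.835, -0.0, -0.0]
wrist_force: [0.2, 0.2, 0.7]
finger_gap: 55.4
grip_force: 0.0
t: 7.62
eef_pos: [473.5, -269.7, 54.0]
eef_rot: [0.551, 0.835, 0.0, -0.001]
wrist_force: [-0.1, -0.6, 0.5]
finger_gap: 55.2
grip_force: 0.0
t: 8.25
eef_pos: [474.5, -270.2, 55.4]
eef_rot: [0.551, 0.835, 0.0, 0.0]
wrist_force: [1.1, 1.6, 4.4]
finger_gap: 17.1
grip_force: 58.5
```

The wrist depth puts the pad tips about 41 mm above the reported TCP, so I'll work with tip = z+41. The handle is now gripped (58 N), so I'll wind it.

```bash
python3 -m pendant '[{"linear":[0,0.78,0.08],"spin":0},{"linear":[0,0.75,0.23],"spin":0},{"linear":[0,0.69,0.37],"spin":0},{"linear":[0,0.61,0.5],"spin":0},{"linear":[0,0.5,0.61],"spin":0},{"linear":[0,0.37,0.69],"spin":0},{"linear":[0,0.23,0.75],"spin":0},{"linear":[0,0.08,0.78],"spin":0}]'
python3 -c "
from h import *
p=monitor.sense()['eef_pos'];print(p[:2]@ex,p[:2]@ey)"
```

```text
t: 9.25
eef_pos: [510.3, -254.5, 14.0]
eef_rot: [0.551, 0.835, -0.0, -0.0]
wrist_force: [-6.9, -3.6, 2.6]
finger_gap: 17.1
grip_force: 58.7
436.22627418230627 367.3358457738018
```

Low forces; carry on round.

```bash
python3 -m pendant '[{"linear":[0,-0.08,0.78],"spin":0},{"linear":[0,-0.23,0.75],"spin":0},{"linear":[0,-0.37,0.69],"spin":0},{"linear":[0,-0.5,0.61],"spin":0},{"linear":[0,-0.61,0.5],"spin":0},{"linear":[0,-0.69,0.37],"spin":0},{"linear":[0,-0.75,0.23],"spin":0},{"linear":[0,-0.78,0.08],"spin":0}]'
python3 -m pendant '[{"linear":[0,-0.78,-0.08],"spin":0},{"linear":[0,-0.75,-0.23],"spin":0},{"linear":[0,-0.69,-0.37],"spin":0},{"linear":[0,-0.61,-0.5],"spin":0},{"linear":[0,-0.5,-0.61],"spin":0},{"linear":[0,-0.37,-0.69],"spin":0},{"linear":[0,-0.23,-0.75],"spin":0},{"linear":[0,-0.08,-0.78],"spin":0}]'
python3 -m pendant '[{"linear":[0,0.08,-0.78],"spin":0},{"linear":[0,0.23,-0.75],"spin":0},{"linear":[0,0.37,-0.69],"spin":0},{"linear":[0,0.5,-0.61],"spin":0},{"linear":[0,0.61,-0.5],"spin":0},{"linear":[0,0.69,-0.37],"spin":0},{"linear":[0,0.75,-0.23],"spin":0},{"linear":[0,0.72,-0.08],"spin":0}]'
python3 -m pendant '[{"linear":[0,0,0],"spin":0},{"linear":[0,0,0],"spin":0}]'
python3 - <<'E'
from h import *
im,d,W,u,v,c=shot("scene")
b=(d>0)&(W[...,2]>82)&(W[...,2]<92)&(abs(v-327)<100)&(im.min(-1)>150)&(u>490)&(u<560)
print("front jaw top u",np.percentile(u[b],[2,50,98]))
s=monitor.sense();p=s['eef_pos'];print(p,p[:2]@ex,p[:2]@ey,s['wrist_force'])
E
```

```text
t: 10.25
eef_pos: [475.6, -269.9, -24.7]
eef_rot: [0.551, 0.835, 0.001, 0.001]
wrist_force: [2.3, 4.2, 7.0]
finger_gap: 17.3
grip_force: 59.2
t: 11.25
eef_pos: [436.9, -286.4, 14.0]
eef_rot: [0.551, 0.834, -0.0, 0.0]
wrist_force: [3.4, -5.2, -6.2]
finger_gap: 17.4
grip_force: 58.7
t: 12.25
eef_pos: [473.0, -270.7, 55.3]
eef_rot: [0.551, 0.834, -0.0, -0.0]
wrist_force: [-5.4, 0.0, 6.8]
finger_gap: 17.2
grip_force: 60.1
t: 12.5
eef_pos: [473.7, -270.5, 55.3]
eef_rot: [0.551, 0.835, 0.0, 0.0]
wrist_force: [-3.1, 1.3, 6.7]
finger_gap: 17.3
grip_force: 60.2
front jaw top u [513.79942775 523.66077697 532.34677367]
[ 473.7553743  -270.48280079   55.31869196] 436.3773736963513 327.4039623392908 [-1.82131865  1.15027686  8.07397952]
```

Forces were low and the jaw moved back 10 mm, so the press is open. Release and go to the bench bar.

```bash
python3 -m pendant '[{"linear":[0,0,0],"spin":0},{"linear":[0,0,0],"spin":0},{"linear":[0,0,-3],"spin":0},{"linear":[0,0,-4.5],"spin":0},{"linear":[0,0,-4.5],"spin":0},{"linear":[4,2,0],"spin":0},{"linear":[4.4,2.0,0],"spin":0},{"linear":[4.4,2.0,0],"spin":0}]' -0.3
python3 -m pendant '[{"linear":[4.4,2.1,0],"spin":0},{"linear":[4.2,2.0,0],"spin":0},{"linear":[4,2,0],"spin":0},{"linear":[0,0,0],"spin":0.176},{"linear":[0,0,0],"spin":0.176},{"linear":[0,0,0],"spin":0.175},{"linear":[0,0,0],"spin":0},{"linear":[0,0,0],"spin":0}]'
cat > bar.py <<'E'
from h import *
import sys
# measure a bar near a guess with the wrist camera: leather top pixels at z~16
gx,gy=float(sys.argv[1]),float(sys.argv[2])
im,d,W,u,v,c=shot("wrist",sys.argv[3])
g=abs(W[...,2]-16)<7
hsv=cv2.cvtColor(im,cv2.COLOR_RGB2HSV)
m=g&(d>0)&(np.hypot(W[...,0]-gx,W[...,1]-gy)<110)&(hsv[...,0]<16)&(hsv[...,1]>100)&(hsv[...,2]<150)
m=cv2.morphologyEx(m.astype(np.uint8),cv2.MORPH_OPEN,np.ones((3,3)))
n,l,st,ce=cv2.connectedComponentsWithStats(m)
i=1+np.argmax(st[1:,4]);k=l==i
V,U=np.nonzero(k);P=np.array([onz(c,a,b,16,True) for a,b in zip(U,V)])
print("px",ce[i].round(),"area",st[i,4],"top z",np.median(W[k][:,2]).round(1),"ray rect",rect(P),"depth rect",rect(W[k]))
E
python3 bar.py 477 -52 w5; python3 -c "
from h import *
go(485,11,170,-7)"
```

```text
t: 13.55
eef_pos: [478.2, -127.7, 174.6]
eef_rot: [0.551, 0.834, 0.0, -0.0]
wrist_force: [1.2, 0.4, -0.5]
finger_gap: 55.1
grip_force: 0.0
t: 14.55
eef_pos: [484.8, 10.8, 174.7]
eef_rot: [0.748, 0.664, -0.0, -0.0]
wrist_force: [-0.6, 0.3, 0.7]
finger_gap: 55.5
grip_force: 0.0
px [311. 264.] area 4586 top z 16.7 ray rect (array([473.1, -52.7]), array([149. ,  33.4]), 83.8) depth rect (array([473.1, -52.6]), array([149.7,  33.4]), 83.8)
t 14.6 tcp [484.8  10.8 174.7] th -6.86 gap 55.5 F [ 0.4 -0.8  0.2]
now-axes cm [0.02 0.01 0.47]
spin 0.002 cm after spin [0.02 0.01 0.47]
```

```bash
python3 - <<'E'
from h import *
im,d,W,u,v,c=shot("wrist")
b=(d>0)&(W[...,2]>6)&(W[...,2]<90)&(abs(W[...,0]-480)<70)&(abs(W[...,1]-9)<60)
H,_,_=np.histogram2d(W[b][:,1],W[b][:,0],bins=[np.arange(-51,70,10),np.arange(410,551,10)],weights=None)
M=np.zeros(H.shape)
for p in W[b]:
    i,j=int((p[1]+51)//10),int((p[0]-410)//10)
    if 0<=i<M.shape[0] and 0<=j<M.shape[1]: M[i,j]=max(M[i,j],p[2])
print("x from 410; rows y from -46"); print(M.round().astype(int))
E
```

```text
x from 410; rows y from -46
[[ 0  0  0  0 18 19 19 19 17  0  0 31 33 33]
 [ 0  0  0  0 18 18 18 19 18 45 48 48  0  0]
 [ 0  0  0  0 17 18 18 19 18 53 56 56 52 61]
 [ 0  0  0  0  0 18 19 19 47 56 59 58 60 64]
 [ 0  0  0  0  0 19 19 18 48 56 58 60 65 66]
 [ 0  0  0  0  0 18 19 19 47 53 62 66 66 66]
 [ 0  0  0  0  0 18 19 18 19 59 65 67 67 65]
 [ 0  0  0  0  0 18 19 18 57 66 67 68 67 63]
 [14 13  0  0  0  0  0 53 65 68 69 67 64 55]
 [15 15  0  0  0  0  0 64 67 69 68 65 57  0]
 [16 16 16  0  0  0 63 68 68 68 65 59  0  0]
 [16 16 16  0  0 63 67 69 69 66 61  0  0  0]]
```

The height map shows a 60–68 mm high object hard against the bar's left end, so I'll grip the other end. First I'll check clearance there.

```bash
cat > hm.py <<'E'
from h import *
x0,y0=float(sys.argv[1]),float(sys.argv[2])
M=np.zeros((14,16))
for n in sys.argv[3:]:
    im,d,W,u,v,c=shot(n)
    b=(d>0)&(W[...,2]>6)&(W[...,2]<120)&(abs(W[...,0]-x0)<80)&(abs(W[...,1]-y0)<70)
    for p in W[b]: i,j=int((p[1]-y0+70)//10),int((p[0]-x0+80)//10);M[i,j]=max(M[i,j],p[2])
print("rows y from",y0-65,"cols x from",x0-75);print(M.round().astype(int))
E
python3 hm.py 466 -115 wrist
```

```text
rows y from -180.0 cols x from 391.0
[[24  0 47  0  0  0  0  0  0  0  0  0  0  0  0  0]
 [24 47 47  0  0  0  0  0  0  0  0  0  0  0 32 32]
 [25 47 47  0  0  0  0  0  0  0  0  0  0 33 33 32]
 [23 47  0  0  0  0  0  0  0  0  0  0 32 32 32 32]
 [ 0 47  0  0  0  0  0  0  0  0  0  0 32 32 33  0]
 [46 46  0  0  0  0 16 17 18 18  0 33 32 32 32 13]
 [ 0  0  0  0  0  0 18 19 18 19  0 33 33 32 33  0]
 [ 0  0  0  0  0  0 19 18 18 19  0 32 33 33 32  0]
 [ 0  0  0  0  0  0 18 18 18 18  0 33 33 32 31  0]
 [ 0  0  0  0  0  0 18 19 19 18 18 33 33 32 32  0]
 [ 0  0  0  0  0  0 17 18 18 18 17 33 33 33 33 31]
 [ 0  0  0  0  0  0 17 18 18 18 18  0 33 32 33 32]
 [ 0  0  0  0  0  0  0 18 18 19 18  0 33 33 33 32]
 [ 0  0  0  0  0  0  0 18 18 19 18  0  0 32 33 32]]
```

```bash
python3 -c "
from h import *
go(464,-131.3,-40,-6.2)"
```

```text
t 14.7 tcp [484.9  10.8 174.8] th -6.94 gap 55.4 F [-0.1  0.8  0.1]
now-axes cm [-14.36  -0.36  21.48]
spin -0.013 cm after spin [-14.35  -0.54  21.48]
```

```bash
python3 -m pendant '[{"linear":[0,0,0],"spin":-0.013},{"linear":[-4.8,-0.18,1],"spin":0},{"linear":[-4.8,-0.18,3],"spin":0},{"linear":[-4.75,-0.18,4.5],"spin":0},{"linear":[0,0,4.5],"spin":0},{"linear":[0,0,3],"spin":0},{"linear":[0,0,1],"spin":0},{"linear":[0,0,0],"spin":0}]' 0.11
python3 -m pendant '[{"linear":[0,0,1],"spin":0},{"linear":[0,0,1],"spin":0},{"linear":[0,0,1],"spin":0},{"linear":[0,0,0.9],"spin":0},{"linear":[0,0,0],"spin":0}]'
python3 -c "
from h import *
go(464,-131.3,-40,-6.2)"
```

```text
t: 15.7
eef_pos: [464.1, -129.0, 7.0]
eef_rot: [0.745, 0.667, -0.0, -0.0]
wrist_force: [-0.8, -0.2, 0.5]
finger_gap: 38.1
grip_force: 0.0
t: 16.32
eef_pos: [463.2, -128.7, -33.2]
eef_rot: [0.745, 0.667, -0.0, -0.001]
wrist_force: [-0.3, -0.2, 0.5]
finger_gap: 38.1
grip_force: 0.0
t 16.32 tcp [ 463.2 -128.7  -33.2] th -6.3 gap 38.1 F [-0.3 -0.2  0.5]
now-axes cm [-0.25  0.1   0.68]
spin -0.002 cm after spin [-0.25  0.1   0.68]
```

```bash
python3 -m pendant '[{"linear":[0,0.1,0.4],"spin":0},{"linear":[0,0,0.3],"spin":0},{"linear":[0,0,0],"spin":0},{"linear":[0,0,0],"spin":0}]'
python3 -m pendant '[{"linear":[0,0,0],"spin":0},{"linear":[0,0,0],"spin":0},{"linear":[0,0,0],"spin":0},{"linear":[0,0,0],"spin":0}]' 0.4 90
```

```text
t: 16.82
eef_pos: [465.2, -129.2, -39.0]
eef_rot: [0.745, 0.667, 0.0, 0.0]
wrist_force: [-0.5, -0.1, 0.0]
finger_gap: 38.2
grip_force: 0.0
t: 17.32
eef_pos: [465.3, -129.3, -38.4]
eef_rot: [0.745, 0.667, 0.0, 0.0]
wrist_force: [-1.7, 0.8, 4.8]
finger_gap: 31.4
grip_force: 88.7
```

```bash
python3 -m pendant '[{"linear":[-1.4,0.1,-0.1],"spin":0},{"linear":[-1.4,0.1,0],"spin":0},{"linear":[-1.4,0.1,0],"spin":0},{"linear":[-1.4,0.1,0],"spin":0},{"linear":[0,0,0.1],"spin":0},{"linear":[0,0,0],"spin":0}]'
python3 -m pendant '[{"linear":[0,0,0],"spin":0},{"linear":[0,0,0],"spin":0},{"linear":[0.6,0,0],"spin":0},{"linear":[0.7,0,-0.1],"spin":0},{"linear":[0,0,0],"spin":0}]' 0.11
python3 -m pendant '[{"linear":[0,0,0],"spin":0},{"linear":[0,0,0],"spin":0},{"linear":[0,0,0],"spin":0},{"linear":[0,0,0],"spin":0}]' 0.4 90
python3 -m pendant '[{"linear":[0,0,-0.5],"spin":0},{"linear":[0,0,-1.5],"spin":0},{"linear":[0,0,-3],"spin":0},{"linear":[0,0,-4],"spin":0},{"linear":[0,0,-4],"spin":0},{"linear":[0,0,-4],"spin":0},{"linear":[0,0,-3],"spin":0},{"linear":[0,0,0],"spin":0}]'
```

```text
t: 18.08
eef_pos: [463.5, -186.8, -38.4]
eef_rot: [0.745, 0.667, -0.0, 0.001]
wrist_force: [-1.3, -4.0, 1.4]
finger_gap: 31.1
grip_force: 90.0
t: 18.7
eef_pos: [464.4, -171.6, -38.1]
eef_rot: [0.745, 0.668, 0.0, -0.0]
wrist_force: [-0.2, -0.1, -0.4]
finger_gap: 37.8
grip_force: 0.0
t: 19.2
eef_pos: [464.8, -172.1, -37.5]
eef_rot: [0.745, 0.667, 0.0, -0.0]
wrist_force: [-1.5, 3.0, 6.3]
finger_gap: 31.8
grip_force: 90.6
t: 20.2
eef_pos: [466.2, -173.4, 165.4]
eef_rot: [0.745, 0.667, 0.001, 0.003]
wrist_force: [0.0, -0.6, -4.9]
finger_gap: 32.0
grip_force: 90.3
```

```bash
for i in 1; do python3 -m pendant '[{"linear":[0,0,0],"spin":0},{"linear":[0,0,0],"spin":0}]' 0.4 35
python3 -c "
from cell import monitor;print(monitor.sense()['wrist_torque'].round(3))"
python3 -m pendant '[{"linear":[0,0,0],"spin":0},{"linear":[0,0,0],"spin":0},{"linear":[0,0,0],"spin":0},{"linear":[0,0,0],"spin":0}]' 0.4 20
python3 -c "
from cell import monitor;print(monitor.sense()['wrist_torque'].round(3))"; done
python3 - <<'E'
from h import *
im,d,W,u,v,c=shot("side","s6");im,d,W,u,v,c=shot("wrist","w6")
a=cv2.imread("pics/s6.png")[160:380,150:400];b=cv2.imread("pics/w6.png")[120:480,110:520]
cv2.imwrite("pics/c6.png",np.hstack([cv2.resize(a,(400,352)),cv2.resize(b,(400,352))]))
E
```

```text
t: 20.45
eef_pos: [463.0, -171.8, 159.7]
eef_rot: [0.745, 0.667, -0.001, -0.002]
wrist_force: [-0.1, 0.6, -4.8]
finger_gap: 32.0
grip_force: 90.3
[-0.312  0.024 -0.019]
t: 20.95
eef_pos: [464.4, -172.4, 161.9]
eef_rot: [0.745, 0.667, -0.0, -0.0]
wrist_force: [-0.4, 0.3, -4.9]
finger_gap: 31.5
grip_force: 90.3
[-0.268  0.067  0.01 ]
```

View pics/c6.png

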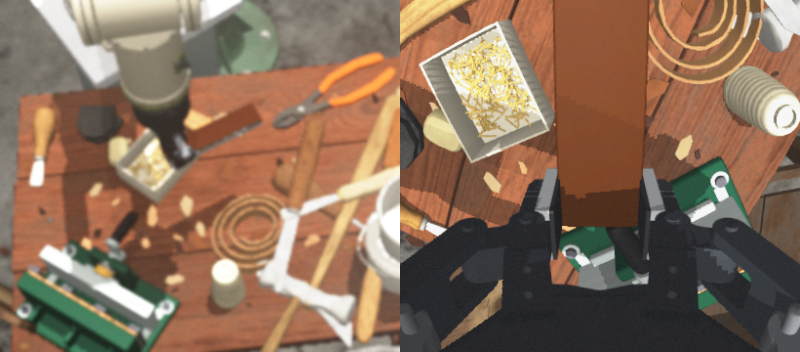

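The side view shows the bar held level over the tray and coil, and the wrist view shows it pinched at its end with the leather up. The force setting does not ease an existing grip, so I'll ease by opening in steps.

```bash
f(){ grep -E "gap|grip"; python3 -c "
from cell import monitor;s=monitor.sense();print(s['wrist_torque'].round(3),s['wrist_force'].round(1))"; }
python3 -m pendant '[{"linear":[0,0,0],"spin":0},{"linear":[0,0,0],"spin":0}]' 0.243 60|f
python3 -m pendant '[{"linear":[0,0,0],"spin":0},{"linear":[0,0,0],"spin":0}]' 0.236|f
python3 -m pendant '[{"linear":[0,0,0],"spin":0},{"linear":[0,0,0],"spin":0}]' 0.232|f
python3 -m pendant '[{"linear":[0,0,0],"spin":0},{"linear":[0,0,0],"spin":0}]' 0.2285|f
python3 -m pendant '[{"linear":[0,0,0],"spin":0},{"linear":[0,0,0],"spin":0}]' 0.225|f
```

```text
finger_gap: 32.5
grip_force: 59.4
[-0.334  0.034  0.03 ] [ 0.6  0.2 -5.6]
finger_gap: 32.5
grip_force: 48.8
[-0.353  0.039 -0.026] [ 0.5  1.  -5. ]
finger_gap: 33.0
grip_force: 42.8
[-0.272  0.04  -0.071] [ 0.3  0.2 -4.1]
finger_gap: 33.1
grip_force: 37.5
[-0.288  0.056  0.015] [-0.1 -0.1 -4.7]
finger_gap: 33.0
grip_force: 32.1
[-0.349  0.031  0.039] [-0.9  0.1 -5.1]
```

```bash
f(){ grep -E "gap|grip"; python3 -c "
from cell import monitor;s=monitor.sense();print(s['wrist_torque'].round(3),s['wrist_force'].round(1))"; }
python3 -m pendant '[{"linear":[0,0,0],"spin":0},{"linear":[0,0,0],"spin":0}]' 0.2215|f
python3 -m pendant '[{"linear":[0,0,0],"spin":0},{"linear":[0,0,0],"spin":0},{"linear":[0,0,0],"spin":0}]' 0.218|f
python3 -m pendant '[{"linear":[0,0,0],"spin":0},{"linear":[0,0,0],"spin":0},{"linear":[0,0,0],"spin":0},{"linear":[0,0,0],"spin":0}]' 0.2155|f
```

```text
finger_gap: 32.9
grip_force: 26.0
[-0.241  0.044  0.016] [ 1.2 -0.6 -4.5]
finger_gap: 33.6
grip_force: 18.6
[ 0.154 -0.012  0.04 ] [-0.1  1.  -5.5]
finger_gap: 33.6
grip_force: 15.4
[-0.021  0.012  0.056] [ 0.3 -0.5 -5.1]
```

```bash
python3 -m pendant '[{"linear":[0,0,0],"spin":0},{"linear":[0,0,0],"spin":0},{"linear":[0,0,-1.5],"spin":0},{"linear":[0,0,-2.5],"spin":0},{"linear":[0,0,-2.5],"spin":0},{"linear":[0,0,-1],"spin":0},{"linear":[0,0,0],"spin":0.1},{"linear":[0,0,0],"spin":0.17}]' 0.4 70
python3 -m pendant '[{"linear":[0,0,0],"spin":0.18},{"linear":[0,0,0],"spin":0.18},{"linear":[0,0,0],"spin":0.18},{"linear":[0,0,0],"spin":0.18},{"linear":[0,0,0],"spin":0.18},{"linear":[0,0,0],"spin":0.18},{"linear":[0,0,0],"spin":0.18},{"linear":[0,0,0],"spin":0.18}]'
python3 -m pendant '[{"linear":[0,0,0],"spin":0.18},{"linear":[0,0,0],"spin":0.18},{"linear":[0,0,0],"spin":0.18},{"linear":[0,0,0],"spin":0.18},{"linear":[0,0,0],"spin":0.1},{"linear":[0,0,0],"spin":0},{"linear":[0,0,0],"spin":0}]'
python3 -c "
from h import *
go(463.5,-398.8,235,-156.6)"
```

```text
t: 24.42
eef_pos: [464.3, -172.4, 237.0]
eef_rot: [0.829, 0.559, -0.0, 0.0]
wrist_force: [0.3, 0.4, -5.7]
finger_gap: 31.8
grip_force: 70.4
t: 25.42
eef_pos: [464.2, -172.3, 236.7]
eef_rot: [0.992, -0.127, -0.0, -0.0]
wrist_force: [1.0, -0.5, -5.0]
finger_gap: 32.0
grip_force: 70.3
t: 26.3
eef_pos: [464.3, -172.3, 236.8]
eef_rot: [0.861, -0.508, -0.0, 0.0]
wrist_force: [-0.1, -0.5, -6.0]
finger_gap: 32.0
grip_force: 70.3
t 26.3 tcp [ 464.3 -172.3  236.8] th -151.13 gap 32.0 F [-0.1 -0.5 -6. ]
now-axes cm [19.79 11.    0.18]
spin 0.096 cm after spin [20.75  9.07  0.18]
```

```bash
python3 -m pendant '[{"linear":[0,0,0],"spin":0.096},{"linear":[3.0,1.3,0],"spin":0},{"linear":[4.5,2.0,0],"spin":0},{"linear":[5,2.15,0],"spin":0},{"linear":[5,2.15,0],"spin":0},{"linear":[3.25,1.47,0],"spin":0},{"linear":[0,0,0],"spin":0},{"linear":[0,0,0],"spin":0}]'
cat > hang.py <<'E'
from h import *
go(*[float(a) for a in sys.argv[2:5]],float(sys.argv[5]))
s=monitor.sense();p=s['eef_pos'];pu,pv=p[:2]@ex,p[:2]@ey
print("tcp u,v",pu.round(1),pv.round(1))
for n in("side","scene"):
    im,d,W,u,v,c=shot(n,n+sys.argv[1])
    b=(d>0)&(abs(v-pv)<30)&(abs(u-pu)<60)&(W[...,2]>p[2]-110)&(W[...,2]<p[2]+20)
    hsv=cv2.cvtColor(im,cv2.COLOR_RGB2HSV)
    for nm,m in(("leather",(hsv[...,0]<16)&(hsv[...,1]>100)),("steel",hsv[...,1]<60)):
        k=b&m
        if k.sum()>15:
            P=np.c_[u[k],v[k],W[k][:,2]]
            f=np.polyfit(P[:,2],P[:,0],1);g=np.polyfit(P[:,2],P[:,1],1)
            print(n,nm,k.sum(),"z",np.percentile(P[:,2],[1,99]).round(),"u@bottom",np.polyval(f,p[2]-90).round(1),"u@top",np.polyval(f,p[2]+40).round(1),"v",np.percentile(P[:,1],[2,98]).round(),"slope",f[0].round(3),"dv/dz",g[0].round(3))
a=cv2.imread(f"pics/side{sys.argv[1]}.png")[220:420,120:320];b=cv2.imread(f"pics/scene{sys.argv[1]}.png")[220:420,370:570]
cv2.imwrite(f"pics/c{sys.argv[1]}.png",cv2.resize(np.hstack([a,b]),(800,400)))
E
python3 hang.py 7 463.5 -398.8 235 -156.6
```

```text
t: 27.3
eef_pos: [462.8, -398.4, 236.5]
eef_rot: [0.835, -0.55, -0.0, -0.0]
wrist_force: [-0.5, 0.4, -4.5]
finger_gap: 32.1
grip_force: 70.6
t 27.3 tcp [ 462.8 -398.4  236.5] th -156.72 gap 32.1 F [-0.5  0.4 -4.5]
now-axes cm [ 0.07 -0.05  0.15]
spin -0.002 cm after spin [ 0.07 -0.05  0.15]
tcp u,v 549.4 266.6
side leather 224 z [152. 250.] u@bottom 572.3 u@top 549.9 v [252. 284.] slope -0.173 dv/dz 0.027
side steel 157 z [146. 256.] u@bottom 564.4 u@top 542.8 v [268. 287.] slope -0.166 dv/dz -0.022
scene leather 29 z [180. 256.] u@bottom 568.9 u@top 546.0 v [249. 254.] slope -0.177 dv/dz 0.007
scene steel 258 z [149. 255.] u@bottom 559.3 u@top 537.8 v [248. 255.] slope -0.166 dv/dz -0.001
```

View pics/c7.png

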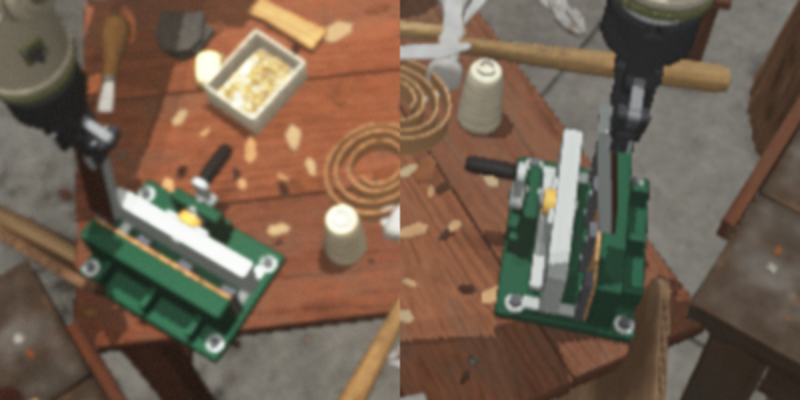

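The crops show the bar hanging over the end bay, tilted 0.17 rad with its foot towards the rear jaw. I'll shift back 13 mm, lower the foot into the gap, then push forward to right it.

```bash
python3 -m pendant '[{"linear":[-0.7,0,1],"spin":0},{"linear":[-0.6,0,2],"spin":0},{"linear":[0,0,2],"spin":0},{"linear":[0,0,0.5],"spin":0},{"linear":[0,0,0],"spin":0}]'
python3 -m pendant '[{"linear":[0,0,1],"spin":0},{"linear":[0,0,1],"spin":0},{"linear":[0,0,1],"spin":0},{"linear":[0,0,1],"spin":0},{"linear":[0,0,0],"spin":0}]'
```

```text
t: 28.02
eef_pos: [457.6, -386.6, 181.5]
eef_rot: [0.835, -0.55, -0.0, -0.0]
wrist_force: [-0.0, 1.0, -4.4]
finger_gap: 32.0
grip_force: 70.5
t: 28.65
eef_pos: [457.1, -386.3, 140.4]
eef_rot: [0.835, -0.55, -0.001, -0.0]
wrist_force: [0.0, -0.7, -4.5]
finger_gap: 31.9
grip_force: 70.6
```

```bash
python3 -m pendant '[{"linear":[0.5,0,0],"spin":0},{"linear":[0.5,0,0],"spin":0},{"linear":[0.5,0,0],"spin":0},{"linear":[0.3,0,0],"spin":0},{"linear":[0,0,0],"spin":0}]'
python3 hang.py 8 463.5 -398.8 235 -156.6
```

```text
t: 29.28
eef_pos: [464.9, -403.4, 141.9]
eef_rot: [0.835, -0.55, -0.0, -0.0]
wrist_force: [-1.7, 4.2, -2.7]
finger_gap: 31.7
grip_force: 70.4
t 29.27 tcp [ 464.9 -403.4  141.9] th -156.76 gap 31.7 F [-1.7  4.2 -2.7]
now-axes cm [-0.48 -0.05 -9.31]
spin -0.003 cm after spin [-0.48 -0.05 -9.31]
tcp u,v 554.8 266.5
side leather 118 z [ 72. 160.] u@bottom 564.1 u@top 553.3 v [244. 291.] slope -0.083 dv/dz 0.053
side steel 306 z [ 37. 158.] u@bottom 536.4 u@top 548.7 v [240. 295.] slope 0.095 dv/dz 0.068
scene leather 44 z [ 36. 161.] u@bottom 571.8 u@top 538.2 v [242. 282.] slope -0.258 dv/dz -0.134
scene steel 578 z [ 32. 160.] u@bottom 523.6 u@top 553.4 v [239. 294.] slope 0.229 dv/dz -0.148
```

```bash
python3 -m pendant '[{"linear":[0.2,0,0.7],"spin":0},{"linear":[0.2,0,0.8],"spin":0},{"linear":[0.1,0,0.8],"spin":0},{"linear":[0,0,0.8],"spin":0},{"linear":[0,0,0.3],"spin":0},{"linear":[0,0,0],"spin":0}]'
python3 -m pendant '[{"linear":[0,0,0.2],"spin":0},{"linear":[0,0,0],"spin":0}]'
```

```text
t: 30.12
eef_pos: [466.4, -407.7, 107.1]
eef_rot: [0.835, -0.55, -0.001, -0.0]
wrist_force: [-0.3, 2.5, -7.3]
finger_gap: 32.0
grip_force: 69.9
t: 30.38
eef_pos: [467.0, -408.2, 106.1]
eef_rot: [0.835, -0.55, 0.0, 0.0]
wrist_force: [-0.5, 2.9, -5.4]
finger_gap: 32.2
grip_force: 69.8
```

```bash
python3 -m pendant '[{"linear":[0,0,0.2],"spin":0},{"linear":[0,0,0.1],"spin":0},{"linear":[0,0,0],"spin":0}]'
python3 -m pendant '[{"linear":[0,0,0.2],"spin":0},{"linear":[0,0,0.1],"spin":0},{"linear":[0,0,0],"spin":0}]'
```

```text
t: 30.75
eef_pos: [468.0, -409.7, 105.9]
eef_rot: [0.835, -0.55, 0.002, 0.001]
wrist_force: [-3.2, 2.6, 7.6]
finger_gap: 31.8
grip_force: 71.3
t: 31.12
eef_pos: [469.4, -411.3, 105.5]
eef_rot: [0.835, -0.55, 0.005, 0.001]
wrist_force: [-2.1, 1.9, 15.8]
finger_gap: 32.0
grip_force: 71.7
```

```bash
python3 -m pendant '[{"linear":[0,0,0],"spin":0},{"linear":[0,0,0],"spin":0},{"linear":[0,0,-1],"spin":0},{"linear":[0,0,-2],"spin":0},{"linear":[0,0,-3],"spin":0},{"linear":[0,0,-4],"spin":0},{"linear":[0,0,-4],"spin":0},{"linear":[0,0,0],"spin":0}]' 0.12
cat > stand.py <<'E'
from h import *
im,d,W,u,v,c=shot("side",sys.argv[1]);im2,d2,W2,u2,v2,c2=shot("scene",sys.argv[1]+"b")
for n,D,WW,uu,vv in(("side",d,W,u,v),("scene",d2,W2,u2,v2)):
    for vc in(267,327,387):
        b=(D>0)&(abs(vv-vc)<25)&(uu>515)&(uu<590)&(WW[...,2]>100)&(WW[...,2]<172)
        if b.sum()<20: continue
        f=np.polyfit(WW[b][:,2],uu[b],1);t=b&(WW[...,2]>158)
        print(n,vc,b.sum(),"top z",np.percentile(WW[b][:,2],99).round(),"slope",f[0].round(3),"top u",uu[t].min().round(),uu[t].max().round(),"v",vv[t].min().round(),vv[t].max().round())
E
python3 stand.py st1
```

```text
t: 32.12
eef_pos: [468.8, -410.0, 246.9]
eef_rot: [0.835, -0.55, 0.005, 0.001]
wrist_force: [0.6, 0.2, 0.5]
finger_gap: 37.7
grip_force: 0.0
side 267 256 top z 167.0 slope -0.061 top u 547.0 563.0 v 251.0 287.0
scene 267 320 top z 170.0 slope 0.034 top u 543.0 560.0 v 249.0 286.0
```

Bar 1 stands in its bay. On to the stool bars.

```bash
python3 -m pendant '[{"linear":[-4.75,-2.47,0],"spin":0},{"linear":[-4.75,-2.47,0],"spin":0},{"linear":[-4.75,-2.47,0],"spin":0},{"linear":[-4.75,-2.47,0],"spin":0},{"linear":[-4.75,-2.47,0],"spin":0},{"linear":[-4.75,-2.47,0],"spin":0},{"linear":[-4.75,-2.47,0],"spin":0},{"linear":[-4.75,-2.47,0],"spin":0}]' -0.2
python3 -m pendant '[{"linear":[-4.75,-2.47,0],"spin":0},{"linear":[-4.75,-2.47,0],"spin":0},{"linear":[-4.75,-2.47,0],"spin":0},{"linear":[-4.75,-2.47,0],"spin":0},{"linear":[-4.75,-2.47,0],"spin":0},{"linear":[-4.75,-2.47,0],"spin":0},{"linear":[-4.75,-2.47,0],"spin":0},{"linear":[-4.75,-2.47,0],"spin":0}]'
python3 -m pendant '[{"linear":[0,0,1],"spin":-0.17},{"linear":[0,0,1],"spin":-0.18},{"linear":[0,0,1],"spin":-0.18},{"linear":[0,0,1],"spin":-0.18},{"linear":[0,0,1],"spin":-0.18},{"linear":[0,0,1],"spin":-0.18},{"linear":[0,0,0],"spin":-0.18},{"linear":[0,0,0],"spin":-0.18}]'
python3 -m pendant '[{"linear":[0,0,0],"spin":-0.18},{"linear":[0,0,0],"spin":-0.18},{"linear":[0,0,0],"spin":-0.18},{"linear":[0,0,0],"spin":-0.18},{"linear":[0,0,0],"spin":-0.18},{"linear":[0,0,0],"spin":-0.18},{"linear":[0,0,0],"spin":-0.18},{"linear":[0,0,0],"spin":0}]'
python3 bar.py 479 390 w9; python3 bar.py 579 369 w9b
python3 -c "
from h import *
go(530,445,190,0)"
```

```text
t: 33.22
eef_pos: [497.3, 17.6, 238.8]
eef_rot: [0.837, -0.547, -0.002, -0.001]
wrist_force: [0.9, -0.4, 0.5]
finger_gap: 51.3
grip_force: 0.0
t: 34.22
eef_pos: [491.5, 244.3, 257.0]
eef_rot: [0.905, -0.413, -0.048, -0.086]
wrist_force: [0.8, 0.5, -0.7]
finger_gap: 51.1
grip_force: 0.0
t: 35.22
eef_pos: [490.6, 255.1, 197.9]
eef_rot: [0.954, 0.284, 0.02, -0.096]
wrist_force: [-0.1, -0.3, 0.2]
finger_gap: 51.0
grip_force: 0.0
t: 36.22
eef_pos: [490.8, 254.9, 198.1]
eef_rot: [0.606, 0.789, 0.073, -0.066]
wrist_force: [0.1, 0.6, 0.3]
finger_gap: 51.1
grip_force: 0.0
t 36.33 tcp [490.8 254.6 198. ] th 14.51 gap 51.0 F [-0.3  0.2 -0.4]
now-axes cm [16.92  8.53  4.43]
spin 0.253 cm after spin [19.04  3.92  0.8 ]Traceback (most recent call last):
  File "bar.py", line 11, in <module>
    i=1+np.argmax(st[1:,4]);k=l==i
        ~~~~~~~~~^^^^^^^^^^
    return _wrapfunc(a, 'argmax', axis=axis, out=out, **kwds)
    return bound(*args, **kwds)
ValueError: attempt to get argmax of an empty sequence
Traceback (most recent call last):
  File "bar.py", line 11, in <module>
    i=1+np.argmax(st[1:,4]);k=l==i
        ~~~~~~~~~^^^^^^^^^^
ValueError: attempt to get argmax of an empty sequence
```

```bash
python3 -m pendant '[{"linear":[0,0,0],"spin":0.1},{"linear":[0,0,0],"spin":0.1},{"linear":[0,0,0],"spin":0},{"linear":[0,0,0],"spin":0}]'
cat >> h.py <<'E'
def tilt():
    s=monitor.sense();R=Rot.from_quat(s['eef_rot']).as_matrix();print("q",s['q'].round(3),"toolz",R[:,2].round(4),"toolx",R[:,0].round(3))
E
python3 -c "
from h import *
tilt()"
```

```text
t: 36.83
eef_pos: [490.9, 254.1, 197.9]
eef_rot: [0.682, 0.725, 0.066, -0.073]
wrist_force: [0.5, 0.8, -0.5]
finger_gap: 51.3
grip_force: 0.0
q [ 0.242 -0.065  1.693  0.195  1.483  0.167] toolz [-0.0157  0.1947 -0.9807] toolx [-0.059  0.979  0.195]
```

The last wrist joint hit its range and left the tool tilted by 0.2 rad. The lean followed the direction of travel, so I'll undo it the opposite way at the other end of that joint's range.

```bash
python3 -m pendant '[{"linear":[0,0,0],"spin":-0.18},{"linear":[0,0,0],"spin":-0.18},{"linear":[0,0,0],"spin":-0.18},{"linear":[0,0,0],"spin":-0.18},{"linear":[0,0,0],"spin":-0.18},{"linear":[0,0,0],"spin":-0.18},{"linear":[0,0,0],"spin":-0.18},{"linear":[0,0,0],"spin":-0.18}]'|head -1
python3 -m pendant '[{"linear":[0,0,0],"spin":-0.18},{"linear":[0,0,0],"spin":-0.18},{"linear":[0,0,0],"spin":-0.18},{"linear":[0,0,0],"spin":-0.18},{"linear":[0,0,0],"spin":-0.18},{"linear":[0,0,0],"spin":-0.18},{"linear":[0,0,0],"spin":-0.18},{"linear":[0,0,0],"spin":0}]'
python3 -c "
from h import *
tilt();go(490.9,154.1,198)"
```

```text
t: 37.83
t: 38.83
eef_pos: [490.9, 254.1, 197.9]
eef_rot: [-0.557, 0.824, 0.085, 0.048]
wrist_force: [0.1, 0.1, -0.0]
finger_gap: 51.3
grip_force: 0.0
q [ 0.242 -0.065  1.693  0.195  1.483 -2.532] toolz [-0.0157  0.1947 -0.9807] toolx [-0.374 -0.911 -0.175]
t 38.83 tcp [490.9 254.1 197.9] th 158.55 gap 51.3 F [ 0.1  0.1 -0. ]
now-axes cm [ 9.1  -3.64 -1.96]
```

Margin to the limit is 0.13 rad; move −y in steps and watch the tilt.

```bash
python3 -m pendant '[{"linear":[3.1,-1.2,-0.65],"spin":0},{"linear":[3.1,-1.2,-0.65],"spin":0},{"linear":[3.1,-1.2,-0.65],"spin":0},{"linear":[3.1,-1.2,-0.65],"spin":0}]'
python3 -c "
from h import *
tilt()"
python3 -m pendant '[{"linear":[3.1,-1.2,-0.65],"spin":0},{"linear":[3.1,-1.2,-0.65],"spin":0},{"linear":[3.1,-1.2,-0.65],"spin":0}]'
python3 -c "
from h import *
tilt()"
```

```text
t: 39.33
eef_pos: [485.7, 147.7, 203.2]
eef_rot: [-0.538, 0.839, 0.071, 0.039]
wrist_force: [1.5, 0.3, -0.1]
finger_gap: 51.6
grip_force: 0.0
q [ 0.063 -0.152  1.76   0.163  1.536 -2.654] toolz [-0.0118  0.1617 -0.9868] toolx [-0.418 -0.897 -0.142]
t: 39.7
eef_pos: [476.1, 92.6, 213.5]
eef_rot: [-0.512, 0.857, 0.051, 0.025]
wrist_force: [0.6, 0.1, -0.0]
finger_gap: 51.3
grip_force: 0.0
q [-0.009 -0.2    1.778  0.114  1.574 -2.657] toolz [-0.0097  0.1138 -0.9935] toolx [-0.475 -0.875 -0.096]
```

```bash
python3 -m pendant '[{"linear":[3.1,-1.2,-0.3],"spin":0},{"linear":[3.1,-1.2,-0.3],"spin":0},{"linear":[3.1,-1.2,-0.3],"spin":0},{"linear":[3.1,-1.2,-0.3],"spin":0},{"linear":[3.1,-1.2,-0.3],"spin":0}]' |head -2
python3 -c "
from h import *
tilt()"
```

```text
t: 40.33
eef_pos: [453.4, 9.1, 219.4]
q [-0.122 -0.269  1.822  0.032  1.607 -2.657] toolz [-0.0141  0.034  -0.9993] toolx [-0.569 -0.822 -0.02 ]
```

```bash
python3 -m pendant '[{"linear":[3.1,-1.2,0],"spin":0},{"linear":[1.5,-0.6,0],"spin":0},{"linear":[0,0,0],"spin":0}]' |head -2
python3 -c "
from h import *
tilt()"
```

```text
t: 40.7
eef_pos: [445.4, -13.4, 218.3]
q [-0.153 -0.288  1.839  0.009  1.609 -2.657] toolz [-0.0172  0.0113 -0.9998] toolx [-0.595 -0.804  0.001]
```

```bash
python3 -m pendant '[{"linear":[0.5,0,0],"spin":0.1},{"linear":[0,0,0],"spin":0.18},{"linear":[0,0,0],"spin":0.18},{"linear":[0,0,0],"spin":0.18},{"linear":[0,0,0],"spin":0.18},{"linear":[0,0,0],"spin":0.18},{"linear":[0,0,0],"spin":0.18},{"linear":[0,0,0],"spin":0.18}]'|head -1
python3 -m pendant '[{"linear":[0,0,0],"spin":0.18},{"linear":[0,0,0],"spin":0.18},{"linear":[0,0,0],"spin":0.18},{"linear":[0,0,0],"spin":0.18},{"linear":[0,0,0],"spin":0.18},{"linear":[0,0,0],"spin":0.18},{"linear":[0,0,0],"spin":0.07},{"linear":[0,0,0],"spin":0}]'|head -2
python3 -c "
from h import *
tilt();go(530,445,180,0)"
```

```text
t: 41.7
t: 42.7
eef_pos: [442.7, -16.8, 218.3]
q [-0.162 -0.295  1.845  0.009  1.611 -0.157] toolz [-0.0171  0.0115 -0.9998] toolx [0.004 1.    0.011]
t 42.7 tcp [442.7 -16.8 218.3] th -0.22 gap 51.1 F [ 0.3  0.1 -0.1]
now-axes cm [46.17  8.61  4.21]
spin -0.004 cm after spin [46.18  8.73  3.83]
```

```bash
python3 -m pendant '[{"linear":[4,0.86,0],"spin":0},{"linear":[5,0.86,0],"spin":0},{"linear":[5,0.86,0],"spin":0},{"linear":[5,0.86,0],"spin":0},{"linear":[5,0.86,0.8],"spin":0},{"linear":[5,0.86,0.8],"spin":0},{"linear":[5,0.86,0.8],"spin":0},{"linear":[5,0.86,0.8],"spin":0}]'|head -1
python3 -m pendant '[{"linear":[4,0.86,0.6],"spin":0},{"linear":[3.2,0.86,0.4],"spin":0},{"linear":[0,0,0],"spin":0},{"linear":[0,0,0],"spin":0}]'|head -2
python3 bar.py 479 390 w9; python3 bar.py 579 369 w9b
python3 -c "
from h import *
tilt();go(530,445,190,0)"
```

```text
t: 43.7
t: 44.2
eef_pos: [530.1, 444.4, 179.6]
px [356. 289.] area 1538 top z 16.7 ray rect (array([570. , 350.5]), array([94.7, 26.4]), 78.5) depth rect (array([569.7, 351. ]), array([94.3, 26.1]), 78.1)
px [358. 299.] area 2556 top z 16.6 ray rect (array([572.6, 345.6]), array([102.1,  33.7]), 78.4) depth rect (array([572.5, 345.5]), array([103.8,  34. ]), 78.5)
q [0.612 0.391 1.206 0.019 1.552 0.617] toolz [-0.0168  0.0113 -0.9998] toolx [0.005 1.    0.011]
t 44.3 tcp [530.5 444.1 180.5] th -0.29 gap 50.9 F [ 0.1  0.1 -0.3]
now-axes cm [ 0.1  -0.06 -0.95]
spin -0.005 cm after spin [ 0.09 -0.05 -0.95]
```

View pics/w9b.png

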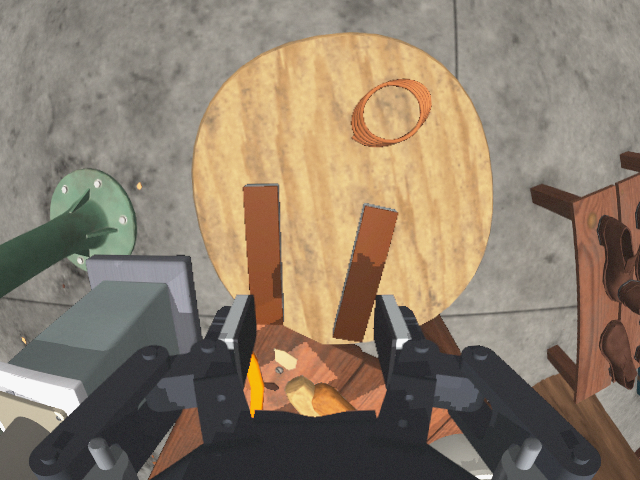

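The wrist view shows bar A at (263,255) and bar B at (365,273), both fully visible; the mask's brightness limit was too low.

```bash
sed -i 's/hsv\[...,2\]<150/hsv[...,2]<185/; s/hsv\[...,1\]>100/hsv[...,1]>120/; s/<110)/<95)/' bar.py; python3 bar.py 479 390 w10; python3 bar.py 579 369 w10b
```

```text
px [263. 252.] area 4347 top z 16.7 ray rect (array([475.5, 390. ]), array([ 33.7, 149.8]), 0.2) depth rect (array([475.5, 390. ]), array([ 33.8, 150. ]), 0.2)
px [365. 273.] area 4271 top z 16.7 ray rect (array([577.4, 369.1]), array([149.8,  33.7]), 78.4) depth rect (array([577.5, 369.1]), array([149.6,  34. ]), 78.6)
```

```bash
python3 -c "
from h import *
go(475.3,454,-38,0.2)"; python3 -m pendant '[{"linear":[0.33,-1.8,2],"spin":-0.009},{"linear":[0.33,-1.8,3.5],"spin":0},{"linear":[0.33,-1.9,4],"spin":0},{"linear":[0,0,4],"spin":0},{"linear":[0,0,3],"spin":0},{"linear":[0,0,2],"spin":0},{"linear":[0,0,1.4],"spin":0},{"linear":[0,0,0],"spin":0}]'
python3 -c "
from h import *
go(475.3,454,-38,0.2)"
```

```text
t 44.4 tcp [530.6 444.1 180.7] th -0.32 gap 51.2 F [ 0.  -0.3  0.2]
now-axes cm [ 0.71 -5.17 21.97]
spin -0.009 cm after spin [ 1.01 -5.53 21.87]
t: 45.4
eef_pos: [471.7, 456.4, -18.5]
eef_rot: [0.706, 0.708, -0.003, -0.01]
wrist_force: [0.1, 0.9, 0.0]
finger_gap: 51.2
grip_force: 0.0
t 45.4 tcp [471.7 456.4 -18.5] th 0.21 gap 51.2 F [0.1 0.9 0. ]
now-axes cm [-0.27  0.4   1.94]
spin 0.0 cm after spin [-0.25  0.36  1.95]
```

```bash
python3 -m pendant '[{"linear":[-0.27,0.4,0.7],"spin":0},{"linear":[0,0,0.8],"spin":0},{"linear":[0,0,0.4],"spin":0},{"linear":[0,0,0],"spin":0}]'
python3 -m pendant '[{"linear":[0,0,0],"spin":0},{"linear":[0,0,0],"spin":0},{"linear":[0,0,0],"spin":0},{"linear":[0,0,0],"spin":0},{"linear":[0,0,0],"spin":0}]' 0.4 90
python3 -m pendant '[{"linear":[0,0,-0.5],"spin":0},{"linear":[0,0,-1.5],"spin":0},{"linear":[0,0,-3],"spin":0},{"linear":[0,0,-4],"spin":0},{"linear":[0,0,-5],"spin":0},{"linear":[0,0,-5],"spin":0},{"linear":[0,0,-3],"spin":0},{"linear":[0,0,0],"spin":0}]'
```

```text
t: 45.9
eef_pos: [475.2, 454.2, -37.5]
eef_rot: [0.706, 0.708, -0.003, -0.01]
wrist_force: [-0.2, -0.2, 0.1]
finger_gap: 51.3
grip_force: 0.0
t: 46.52
eef_pos: [475.9, 454.8, -36.2]
eef_rot: [0.706, 0.708, -0.002, -0.01]
wrist_force: [-0.8, -0.7, 6.2]
finger_gap: 31.4
grip_force: 90.4
t: 47.52
eef_pos: [481.1, 453.3, 187.3]
eef_rot: [0.706, 0.708, 0.001, -0.01]
wrist_force: [-0.0, 0.1, -5.8]
finger_gap: 31.6
grip_force: 90.1
```

```bash
f(){ grep -E "gap|grip"|tr '\n' ' '; python3 -c "
from cell import monitor;s=monitor.sense();print(s['wrist_torque'].round(3),s['wrist_force'].round(1))"; }
python3 -m pendant '[{"linear":[0,0,0],"spin":0},{"linear":[0,0,0],"spin":0}]' 0.24 60|f
python3 -m pendant '[{"linear":[0,0,0],"spin":0},{"linear":[0,0,0],"spin":0}]' 0.23|f
python3 -m pendant '[{"linear":[0,0,0],"spin":0},{"linear":[0,0,0],"spin":0}]' 0.2235|f
python3 -m pendant '[{"linear":[0,0,0],"spin":0},{"linear":[0,0,0],"spin":0}]' 0.2205|f
python3 -m pendant '[{"linear":[0,0,0],"spin":0},{"linear":[0,0,0],"spin":0},{"linear":[0,0,0],"spin":0}]' 0.2175|f
python3 -m pendant '[{"linear":[0,0,0],"spin":0},{"linear":[0,0,0],"spin":0},{"linear":[0,0,0],"spin":0},{"linear":[0,0,0],"spin":0}]' 0.2155|f
```

```text
finger_gap: 32.9 grip_force: 52.8 [ 0.248 -0.016 -0.016] [-0.5 -0.6 -4.7]
finger_gap: 32.4 grip_force: 38.3 [ 0.296  0.011 -0.006] [ 0.2  0.9 -4.8]
finger_gap: 33.3 grip_force: 27.8 [ 0.21  -0.072  0.052] [-0.3 -1.3 -4.9]
finger_gap: 33.8 grip_force: 21.4 [ 0.237 -0.001  0.014] [ 0.5  1.6 -4.7]
finger_gap: 33.5 grip_force: 17.2 [ 0.059 -0.041 -0.003] [-0.9 -0.2 -4.7]
finger_gap: 33.4 grip_force: 14.6 [-0.024 -0.055 -0.024] [-0.7  0.2 -5.2]
```

```bash
python3 -m pendant '[{"linear":[0,0,0],"spin":0},{"linear":[0,0,0],"spin":0},{"linear":[0,0,-1.5],"spin":-0.06},{"linear":[0,0,-2],"spin":-0.17},{"linear":[0,0,-1.5],"spin":-0.17},{"linear":[0,0,0],"spin":0},{"linear":[0,0,0],"spin":0}]' 0.4 70
python3 -c "
from h import *
go(512.9,-362.1,240,23.4)"
```

```text
t: 50.28
eef_pos: [479.9, 451.2, 232.1]
eef_rot: [0.552, 0.833, -0.001, -0.01]
wrist_force: [0.2, -0.2, -5.6]
finger_gap: 32.0
grip_force: 70.3
t 50.27 tcp [479.9 451.2 232.1] th 22.93 gap 32.0 F [ 0.2 -0.2 -5.6]
now-axes cm [-76.17 -28.66  -1.71]
spin -0.008 cm after spin [-75.95 -29.28  -0.79]
```

```bash
python3 -m pendant '[{"linear":[-3,-1.1,-0.3],"spin":0},{"linear":[-4.6,-1.7,-0.2],"spin":0},{"linear":[-5.1,-1.9,-0.2],"spin":0},{"linear":[-5.1,-1.9,-0.2],"spin":0},{"linear":[-5.1,-1.9,-0.2],"spin":0},{"linear":[-5.1,-1.9,-0.1],"spin":0},{"linear":[-5.1,-1.9,-0.1],"spin":0},{"linear":[-5.1,-1.9,-0.1],"spin":0}]'|head -2
python3 -m pendant '[{"linear":[-5.1,-1.9,-0.1],"spin":0},{"linear":[-5.1,-1.9,-0.1],"spin":0},{"linear":[-5.1,-1.9,-0.1],"spin":0},{"linear":[-5.1,-1.9,0],"spin":0},{"linear":[-5.1,-1.9,0],"spin":0},{"linear":[-5.1,-1.9,0],"spin":0},{"linear":[-4.5,-1.7,0],"spin":0},{"linear":[-3,-1.2,0],"spin":0}]'|head -2
python3 -m pendant '[{"linear":[0,0,0],"spin":-0.008},{"linear":[0,0,0],"spin":0}]'|head -2
python3 hang.py 11 512.9 -362.1 240 23.4
```

```text
t: 51.28
eef_pos: [499.2, 42.5, 241.0]
t: 52.28
eef_pos: [517.2, -364.3, 238.4]
t: 52.52
eef_pos: [517.8, -361.7, 239.0]
t 52.52 tcp [ 517.8 -361.7  239. ] th 23.5 gap 31.8 F [ 0.   0.8 -3.7]
now-axes cm [ 0.16 -0.47 -0.09]
spin 0.002 cm after spin [ 0.16 -0.47 -0.1 ]
tcp u,v 537.6 331.6
side leather 323 z [154. 257.] u@bottom 577.1 u@top 539.2 v [318. 347.] slope -0.291 dv/dz 0.002
side steel 151 z [151. 258.] u@bottom 567.4 u@top 535.3 v [318. 352.] slope -0.246 dv/dz -0.033
scene leather 97 z [162. 258.] u@bottom 574.4 u@top 536.6 v [314. 338.] slope -0.29 dv/dz 0.008
scene steel 286 z [153. 258.] u@bottom 565.9 u@top 528.7 v [313. 346.] slope -0.286 dv/dz 0.018
```

```bash
python3 -m pendant '[{"linear":[1.0,-0.25,1],"spin":0},{"linear":[0.9,-0.25,2],"spin":0},{"linear":[0,0,2],"spin":0},{"linear":[0,0,0.6],"spin":0},{"linear":[0,0,0],"spin":0}]'
python3 -m pendant '[{"linear":[0,0,1],"spin":0},{"linear":[0,0,1],"spin":0},{"linear":[0,0,1],"spin":0},{"linear":[0,0,0.4],"spin":0},{"linear":[0,0,0],"spin":0}]'
python3 -c "
from h import *
go(512.9,-362.1,240,23.4);p=monitor.sense()['eef_pos'][:2];print(p@ex,p@ey)"
```

```text
t: 53.25
eef_pos: [505.0, -346.1, 184.1]
eef_rot: [0.547, 0.837, 0.0, -0.011]
wrist_force: [-0.4, -0.2, -3.8]
finger_gap: 32.2
grip_force: 70.7
t: 53.88
eef_pos: [504.4, -346.1, 150.2]
eef_rot: [0.548, 0.837, -0.0, -0.01]
wrist_force: [-0.5, -1.9, -5.5]
finger_gap: 32.0
grip_force: 70.6
t 53.88 tcp [ 504.4 -346.1  150.2] th 23.6 gap 32.0 F [-0.5 -1.9 -5.5]
now-axes cm [-1.66  0.04 -9.01]
spin 0.003 cm after spin [-1.81  0.15 -8.98]
517.9018792886104 325.4723142218983
```

```bash
python3 -m pendant '[{"linear":[-0.5,0.1,0],"spin":0},{"linear":[-0.5,0,0],"spin":0},{"linear":[-0.5,0,0],"spin":0},{"linear":[-0.5,0,0],"spin":0},{"linear":[-0.5,0,0],"spin":0},{"linear":[0,0,0],"spin":0}]'
python3 hang.py 12 512.9 -362.1 240 23.4
```

```text
t: 54.62
eef_pos: [515.5, -368.5, 149.9]
eef_rot: [0.548, 0.837, 0.0, -0.01]
wrist_force: [-1.0, 2.7, -4.3]
finger_gap: 31.6
grip_force: 69.8
t 54.62 tcp [ 515.5 -368.5  149.9] th 23.6 gap 31.6 F [-1.   2.7 -4.3]
now-axes cm [ 0.85 -0.08 -9.  ]
spin 0.003 cm after spin [ 0.69  0.02 -9.01]
tcp u,v 542.9 326.7
side leather 184 z [ 71. 160.] u@bottom 564.1 u@top 542.1 v [302. 344.] slope -0.17 dv/dz 0.064
side steel 332 z [ 43. 165.] u@bottom 523.7 u@top 551.8 v [301. 356.] slope 0.216 dv/dz -0.044
scene leather 16 z [ 91. 169.] u@bottom 564.1 u@top 536.6 v [309. 345.] slope -0.212 dv/dz -0.483
scene steel 544 z [ 51. 167.] u@bottom 516.2 u@top 549.0 v [298. 356.] slope 0.252 dv/dz -0.128
```

```bash
python3 -m pendant '[{"linear":[-0.5,0,0.3],"spin":0},{"linear":[-0.4,0,0.5],"spin":0},{"linear":[-0.3,0,0.7],"spin":0},{"linear":[-0.1,0,0.8],"spin":0},{"linear":[-0.1,0,0.8],"spin":0},{"linear":[0,0,0.6],"spin":0},{"linear":[0,0,0],"spin":0}]'
python3 -c "
from h import *
go(512.9,-362.1,240,23.4);p=monitor.sense()['eef_pos'][:2];print(p@ex,p@ey)"
```

```text
t: 55.6
eef_pos: [519.8, -380.3, 111.6]
eef_rot: [0.548, 0.837, 0.0, -0.011]
wrist_force: [-1.0, 3.5, -5.7]
finger_gap: 31.6
grip_force: 69.9
t 55.6 tcp [ 519.8 -380.3  111.6] th 23.61 gap 31.6 F [-1.   3.5 -5.7]
now-axes cm [  2.18  -0.06 -12.8 ]
spin 0.004 cm after spin [  1.94   0.09 -12.84]
555.4363585546616 326.068471118823
```

```bash
python3 -m pendant '[{"linear":[-0.1,0.1,0.3],"spin":0},{"linear":[0,0,0.2],"spin":0},{"linear":[0,0,0],"spin":0}]'|sed -n 2,4p
python3 -m pendant '[{"linear":[0,0,0.2],"spin":0},{"linear":[0,0,0],"spin":0}]'|sed -n 2,4p
python3 -m pendant '[{"linear":[0,0,0.2],"spin":0},{"linear":[0,0,0],"spin":0}]'|sed -n 2,4p
```

```text
eef_pos: [521.7, -381.3, 107.8]
eef_rot: [0.548, 0.837, 0.0, -0.01]
wrist_force: [-1.5, 2.8, -5.0]
eef_pos: [521.9, -381.6, 106.5]
eef_rot: [0.548, 0.837, -0.0, -0.01]
wrist_force: [-1.5, 2.9, -0.9]
eef_pos: [523.0, -382.5, 106.3]
eef_rot: [0.548, 0.837, -0.0, -0.008]
wrist_force: [-1.9, 2.3, 5.1]
```

Foot on the floor. Release, rise, check.

```bash
python3 -m pendant '[{"linear":[0,0,0],"spin":0},{"linear":[0,0,0],"spin":0},{"linear":[0,0,-1],"spin":0},{"linear":[0,0,-2],"spin":0},{"linear":[0,0,-3],"spin":0},{"linear":[0,0,-4],"spin":0},{"linear":[0,0,-4],"spin":0},{"linear":[0,0,0],"spin":0}]' 0.12
python3 stand.py st2
python3 -c "
from h import *
tilt();go(590,438,180,-11.5)"
```

```text
t: 57.48
eef_pos: [526.1, -384.7, 251.2]
eef_rot: [0.548, 0.837, -0.001, -0.005]
wrist_force: [0.7, 0.9, -0.4]
finger_gap: 37.7
grip_force: 0.0
side 267 253 top z 166.0 slope -0.061 top u 547.0 564.0 v 252.0 287.0
side 327 274 top z 168.0 slope -0.116 top u 540.0 558.0 v 311.0 347.0
scene 267 325 top z 168.0 slope 0.021 top u 543.0 559.0 v 248.0 285.0
scene 327 252 top z 169.0 slope 0.045 top u 537.0 553.0 v 307.0 345.0
q [-0.708  0.27   1.235 -0.003  1.654 -1.12 ] toolz [-0.015   0.0093 -0.9998] toolx [-0.4    0.916  0.015]
t 57.58 tcp [ 524.4 -383.3  245.8] th 23.6 gap 37.9 F [ 0.4  0.5 -0.8]
now-axes cm [72.53 38.96  7.25]
spin 0.613 cm after spin [81.79 -9.95  6.58]
```

```bash
python3 -m pendant '[{"linear":[3,1.6,0],"spin":0},{"linear":[4.7,2.5,0],"spin":0},{"linear":[4.9,2.6,0],"spin":0},{"linear":[4.9,2.6,0],"spin":0},{"linear":[4.9,2.6,0],"spin":0},{"linear":[4.9,2.6,0],"spin":0},{"linear":[4.9,2.6,0],"spin":0},{"linear":[4.9,2.6,0],"spin":0}]' -0.2|head -2
python3 -m pendant '[{"linear":[4.9,2.6,0],"spin":0},{"linear":[4.9,2.6,0.5],"spin":0},{"linear":[4.9,2.6,1],"spin":0},{"linear":[4.9,2.6,1],"spin":0},{"linear":[4.9,2.6,1],"spin":0},{"linear":[4.7,2.6,1],"spin":0},{"linear":[4,2.1,1],"spin":0},{"linear":[0,0,1],"spin":0}]'|head -2
python3 -m pendant '[{"linear":[0,0,0],"spin":0.18},{"linear":[0,0,0],"spin":0.18},{"linear":[0,0,0],"spin":0.18},{"linear":[0,0,0],"spin":0.07},{"linear":[0,0,0],"spin":0},{"linear":[0,0,0],"spin":0}]'|head -2
python3 bar.py 577 369 w13
python3 -c "
from h import *
tilt();go(590.1,431.8,-38,-11.5)"
```

```text
t: 58.58
eef_pos: [555.1, 37.8, 246.9]
t: 59.58
eef_pos: [582.2, 414.7, 183.7]
t: 60.32
eef_pos: [584.0, 411.1, 186.2]
px [319. 240.] area 4663 top z 16.7 ray rect (array([577.3, 369. ]), array([149.5,  33.6]), 78.7) depth rect (array([577.3, 369.1]), array([149.6,  33.7]), 78.7)
q [0.531 0.455 1.113 0.018 1.583 0.729] toolz [-0.0176  0.0109 -0.9998] toolx [0.196 0.981 0.007]
t 60.38 tcp [584.1 411.3 186.4] th -11.29 gap 51.5 F [ 0.2 -0.4 -0.3]
now-axes cm [ 1.97  0.62 22.45]
spin 0.004 cm after spin [ 2.13  0.18 22.44]
```

```bash
python3 -m pendant '[{"linear":[0.6,0.2,2],"spin":0},{"linear":[0.7,0.2,4],"spin":0},{"linear":[0.67,0.2,4.5],"spin":0},{"linear":[0,0,4],"spin":0},{"linear":[0,0,3],"spin":0},{"linear":[0,0,2],"spin":0},{"linear":[0,0,1],"spin":0},{"linear":[0,0,0],"spin":0}]'|head -2
python3 -c "
from h import *
go(590.1,431.8,-38,-11.5)"
```

```text
t: 61.38
eef_pos: [590.3, 432.2, -18.6]
t 61.38 tcp [590.3 432.2 -18.6] th -11.34 gap 51.1 F [-0.2 -0.4  0.4]
now-axes cm [-0.06  0.03  1.94]
spin 0.003 cm after spin [-0.04 -0.01  1.94]
```

```bash
python3 -m pendant '[{"linear":[0,0,0.7],"spin":0},{"linear":[0,0,0.8],"spin":0},{"linear":[0,0,0.4],"spin":0},{"linear":[0,0,0],"spin":0}]'|sed -n 2,4p
python3 -m pendant '[{"linear":[0,0,0],"spin":0},{"linear":[0,0,0],"spin":0},{"linear":[0,0,0],"spin":0},{"linear":[0,0,0],"spin":0},{"linear":[0,0,0],"spin":0}]' 0.4 90
python3 -m pendant '[{"linear":[0,0,-0.5],"spin":0},{"linear":[0,0,-1.5],"spin":0},{"linear":[0,0,-3],"spin":0},{"linear":[0,0,-4],"spin":0},{"linear":[0,0,-5],"spin":0},{"linear":[0,0,-5],"spin":0},{"linear":[0,0,-3],"spin":0},{"linear":[0,0,0],"spin":0}]'
f(){ grep -E "gap|grip"|tr '\n' ' '; python3 -c "
from cell import monitor;s=monitor.sense();print(s['wrist_torque'].round(3),s['wrist_force'].round(1))"; }
python3 -m pendant '[{"linear":[0,0,0],"spin":0},{"linear":[0,0,0],"spin":0}]' 0.24 60|f
python3 -m pendant '[{"linear":[0,0,0],"spin":0},{"linear":[0,0,0],"spin":0}]' 0.23|f
python3 -m pendant '[{"linear":[0,0,0],"spin":0},{"linear":[0,0,0],"spin":0}]' 0.2235|f
```

```text
eef_pos: [589.7, 432.2, -37.8]
eef_rot: [0.774, 0.634, -0.004, -0.01]
wrist_force: [-0.1, 0.1, -1.2]
t: 62.5
eef_pos: [590.5, 432.7, -36.4]
eef_rot: [0.774, 0.634, -0.003, -0.01]
wrist_force: [-1.0, -1.1, 5.1]
finger_gap: 32.0
grip_force: 91.0
t: 63.5
eef_pos: [595.7, 431.0, 187.5]
eef_rot: [0.774, 0.634, 0.001, -0.009]
wrist_force: [0.2, 0.4, -5.2]
finger_gap: 31.7
grip_force: 90.1
finger_gap: 32.8 grip_force: 53.1 [ 0.357 -0.155 -0.017] [-0.3 -0.1 -5.8]
finger_gap: 32.6 grip_force: 38.6 [ 0.278 -0.039  0.007] [ 0.1  0.2 -5.7]
finger_gap: 33.5 grip_force: 28.2 [ 0.192 -0.112  0.017] [ 0.2 -1.3 -5.7]
```

```bash
f(){ grep -E "gap|grip"|tr '\n' ' '; python3 -c "
from cell import monitor;s=monitor.sense();print(s['wrist_torque'].round(3),s['wrist_force'].round(1))"; }
python3 -m pendant '[{"linear":[0,0,0],"spin":0},{"linear":[0,0,0],"spin":0}]' 0.2205|f
python3 -m pendant '[{"linear":[0,0,0],"spin":0},{"linear":[0,0,0],"spin":0},{"linear":[0,0,0],"spin":0}]' 0.2175|f
python3 -m pendant '[{"linear":[0,0,0],"spin":0},{"linear":[0,0,0],"spin":0},{"linear":[0,0,0],"spin":0},{"linear":[0,0,0],"spin":0}]' 0.2155|f
python3 -m pendant '[{"linear":[0,0,0],"spin":0},{"linear":[0,0,0],"spin":0},{"linear":[0,0,-1.5],"spin":-0.09},{"linear":[0,0,-2],"spin":-0.18},{"linear":[0,0,-1.5],"spin":-0.18},{"linear":[0,0,0],"spin":-0.16},{"linear":[0,0,0],"spin":0},{"linear":[0,0,0],"spin":0}]' 0.4 70
python3 -c "
from h import *
go(561.7,-323.6,240,23.4)"
```

```text
finger_gap: 33.5 grip_force: 21.9 [ 0.252 -0.101 -0.044] [ 0.3 -0.1 -4.7]
finger_gap: 33.6 grip_force: 17.5 [ 0.07  -0.087 -0.007] [-0.1  0.5 -5. ]
finger_gap: 33.7 grip_force: 14.9 [ 0.023 -0.032 -0.008] [ 1.   0.5 -4.9]
t: 66.38
eef_pos: [594.4, 429.3, 232.2]
eef_rot: [0.549, 0.836, -0.0, -0.01]
wrist_force: [-0.5, 0.1, -4.9]
finger_gap: 31.6
grip_force: 70.1
t 66.38 tcp [594.4 429.3 232.2] th 23.4 gap 31.6 F [-0.5  0.1 -4.9]
now-axes cm [-67.78 -32.92  -1.53]
spin 0.0 cm after spin [-67.8  -32.91  -0.78]
```

```bash
python3 -m pendant '[{"linear":[-2.5,-1.2,-0.3],"spin":0},{"linear":[-4.4,-2.14,-0.2],"spin":0},{"linear":[-4.5,-2.2,-0.2],"spin":0},{"linear":[-4.5,-2.2,-0.2],"spin":0},{"linear":[-4.5,-2.2,-0.1],"spin":0},{"linear":[-4.5,-2.2,-0.1],"spin":0},{"linear":[-4.5,-2.2,-0.1],"spin":0},{"linear":[-4.5,-2.2,-0.1],"spin":0}]'|head -2
python3 -m pendant '[{"linear":[-4.5,-2.2,-0.1],"spin":0},{"linear":[-4.5,-2.2,-0.1],"spin":0},{"linear":[-4.5,-2.2,0],"spin":0},{"linear":[-4.5,-2.2,0],"spin":0},{"linear":[-4.5,-2.2,0],"spin":0},{"linear":[-4.5,-2.2,0],"spin":0},{"linear":[-4.2,-2.0,0],"spin":0},{"linear":[-2.6,-1.2,0],"spin":0}]'|head -2
python3 -m pendant '[{"linear":[0,0,0],"spin":0},{"linear":[0,0,0],"spin":0}]'|head -2
python3 hang.py 14 561.7 -323.6 240 23.4
```

```text
t: 67.38
eef_pos: [578.6, 50.9, 241.7]
t: 68.38
eef_pos: [563.3, -325.3, 239.3]
t: 68.62
eef_pos: [563.9, -322.5, 239.4]
t 68.62 tcp [ 563.9 -322.5  239.4] th 23.51 gap 31.7 F [ 0.3  0.7 -4.4]
now-axes cm [-0.01 -0.25 -0.05]
spin 0.002 cm after spin [-0.01 -0.25 -0.06]
tcp u,v 520.0 389.5
side leather 356 z [160. 257.] u@bottom 566.1 u@top 522.3 v [376. 404.] slope -0.337 dv/dz -0.004
side steel 139 z [153. 256.] u@bottom 559.1 u@top 515.0 v [374. 409.] slope -0.34 dv/dz 0.055
scene leather 123 z [166. 257.] u@bottom 562.9 u@top 520.0 v [372. 402.] slope -0.33 dv/dz 0.005
scene steel 282 z [157. 258.] u@bottom 555.9 u@top 510.1 v [371. 403.] slope -0.352 dv/dz -0.033
```

```bash
python3 -m pendant '[{"linear":[0.3,-0.25,1],"spin":0},{"linear":[0,0,2],"spin":0},{"linear":[0,0,2],"spin":0},{"linear":[0,0,1],"spin":0},{"linear":[0,0,0],"spin":0}]'|sed -n 2,4p
python3 -m pendant '[{"linear":[0,0,1],"spin":0},{"linear":[0,0,1],"spin":0},{"linear":[0,0,1],"spin":0},{"linear":[0,0,0],"spin":0}]'|sed -n 2,4p
python3 -m pendant '[{"linear":[-0.5,0,0],"spin":0},{"linear":[-0.5,0,0],"spin":0},{"linear":[-0.5,0,0.1],"spin":0},{"linear":[-0.5,0,0.1],"spin":0},{"linear":[-0.4,0,0.1],"spin":0},{"linear":[0,0,0],"spin":0}]'
python3 hang.py 15 561.7 -323.6 240 23.4
```

```text
eef_pos: [558.7, -320.0, 178.0]
eef_rot: [0.548, 0.837, 0.0, -0.012]
wrist_force: [-0.5, 0.4, -5.5]
eef_pos: [558.3, -319.9, 148.4]
eef_rot: [0.548, 0.837, -0.0, -0.011]
wrist_force: [0.4, -0.8, -4.0]
t: 70.6
eef_pos: [568.6, -342.3, 146.1]
eef_rot: [0.548, 0.837, 0.0, -0.01]
wrist_force: [-1.5, 3.7, -4.3]
finger_gap: 31.6
grip_force: 69.7
t 70.6 tcp [ 568.6 -342.3  146.1] th 23.59 gap 31.6 F [-1.5  3.7 -4.3]
now-axes cm [ 2.15  0.01 -9.35]
spin 0.003 cm after spin [ 1.99  0.11 -9.39]
tcp u,v 539.9 385.9
side leather 208 z [ 68. 160.] u@bottom 563.9 u@top 539.8 v [368. 405.] slope -0.186 dv/dz 0.01
side steel 243 z [ 40. 162.] u@bottom 535.1 u@top 546.3 v [359. 415.] slope 0.087 dv/dz -0.06
scene leather 17 z [ 82. 163.] u@bottom 568.3 u@top 532.9 v [365. 414.] slope -0.272 dv/dz -0.298
scene steel 408 z [ 46. 165.] u@bottom 526.3 u@top 537.5 v [358. 414.] slope 0.086 dv/dz -0.229
```

View pics/c15.png

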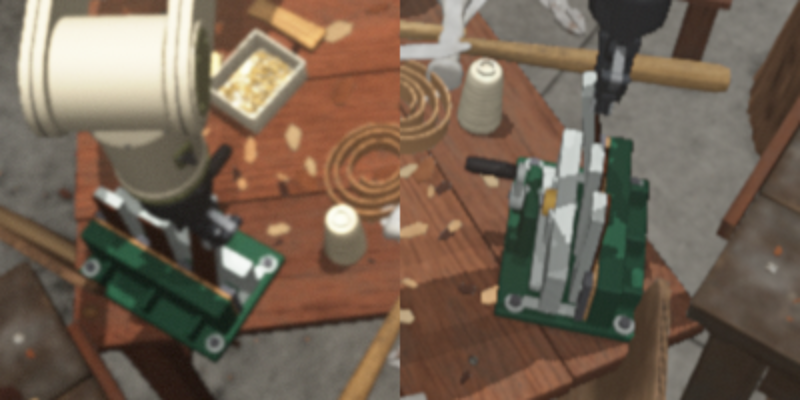

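The crops show two bars standing and the third with its foot in its bay, tilted about 0.19 rad. I'll right it further and lower it.

```bash
python3 -m pendant '[{"linear":[-0.5,0.05,0.2],"spin":0},{"linear":[-0.5,0.05,0.3],"spin":0},{"linear":[-0.4,0,0.6],"spin":0},{"linear":[-0.2,0,0.8],"spin":0},{"linear":[-0.1,0,0.8],"spin":0},{"linear":[0,0,0.6],"spin":0},{"linear":[0,0,0],"spin":0}]'|sed -n 2,4p
python3 -m pendant '[{"linear":[-0.1,0,0.3],"spin":0},{"linear":[0,0,0.1],"spin":0},{"linear":[0,0,0],"spin":0}]'|sed -n 2,4p
python3 -m pendant '[{"linear":[0,0,0.2],"spin":0},{"linear":[0,0,0],"spin":0}]'|sed -n 2,4p
python3 -c "
from h import *
p=monitor.sense()['eef_pos'][:2];print(p@ex,p@ey)"
```

```text
eef_pos: [575.1, -356.5, 111.8]
eef_rot: [0.548, 0.837, 0.0, -0.011]
wrist_force: [-1.9, 2.3, -7.6]
eef_pos: [576.2, -357.8, 109.3]
eef_rot: [0.548, 0.837, 0.0, -0.01]
wrist_force: [-2.2, 3.3, -3.4]
eef_pos: [576.1, -357.7, 107.1]
eef_rot: [0.548, 0.837, 0.0, -0.01]
wrist_force: [-1.6, 4.0, -3.8]
557.0532432190371 386.7037189089392
```

```bash
python3 -m pendant '[{"linear":[0,0,0.2],"spin":0},{"linear":[0,0,0],"spin":0}]'|sed -n 2,4p
python3 -m pendant '[{"linear":[0,0,0.2],"spin":0},{"linear":[0,0,0],"spin":0}]'|sed -n 2,4p
```

```text
eef_pos: [576.3, -358.5, 106.2]
eef_rot: [0.548, 0.837, -0.0, -0.009]
wrist_force: [-2.9, 2.0, 1.6]
eef_pos: [576.9, -359.3, 106.0]
eef_rot: [0.548, 0.837, -0.001, -0.008]
wrist_force: [-4.6, 2.0, 9.6]
```

```bash
python3 -m pendant '[{"linear":[0,0,0],"spin":0},{"linear":[0,0,0],"spin":0},{"linear":[0,0,-1],"spin":0},{"linear":[0,0,-2],"spin":0},{"linear":[0,0,-3],"spin":0},{"linear":[0,0,-4],"spin":0},{"linear":[0,0,-4],"spin":0},{"linear":[0,0,0],"spin":0}]' 0.12|head -2
python3 stand.py st3
python3 -c "
from h import *
tilt();go(474.2,-270,170,23.4)"
```

```text
t: 73.7
eef_pos: [580.7, -361.0, 250.8]
side 267 255 top z 168.0 slope -0.065 top u 547.0 564.0 v 251.0 286.0
side 327 264 top z 168.0 slope -0.109 top u 540.0 558.0 v 310.0 346.0
side 387 269 top z 168.0 slope -0.111 top u 540.0 558.0 v 370.0 404.0
scene 267 328 top z 168.0 slope 0.027 top u 543.0 559.0 v 247.0 286.0
scene 327 251 top z 169.0 slope 0.041 top u 537.0 553.0 v 308.0 347.0
scene 387 205 top z 168.0 slope 0.074 top u 538.0 554.0 v 368.0 406.0
q [-6.310e-01  3.600e-01  1.127e+00 -1.000e-03  1.672e+00 -1.043e+00] toolz [-0.0147  0.0094 -0.9998] toolx [-0.4    0.916  0.015]
t 73.8 tcp [ 579.  -359.8  245.2] th 23.61 gap 37.3 F [ 0.5  0.2 -0.1]
now-axes cm [12.31 -5.93  7.76]
spin 0.004 cm after spin [12.4  -6.05  7.52]
```

All three stand. Back to the crank handle.

```bash
python3 -m pendant '[{"linear":[3,-1.5,0],"spin":0},{"linear":[4,-2,0],"spin":0},{"linear":[3.5,-1.6,0],"spin":0},{"linear":[1.8,-0.83,2],"spin":0.004},{"linear":[0,0,3],"spin":0},{"linear":[0,0,2.7],"spin":0},{"linear":[0,0,0],"spin":0},{"linear":[0,0,0],"spin":0}]' -0.3
python3 - <<'E'
from h import *
go(474,-270.3,55,23.4)
im,d,W,u,v,c=shot("wrist","w16")
b=(d>0)&(im.max(-1)<90)&(u>419)&(u<440)&(abs(v-327)<25)&(W[...,2]>105)&(W[...,2]<130)
print("handle v",np.percentile(v[b],[2,98]).round(1),"topz",np.percentile(W[b][:,2],95).round(1),"u",u[b].min().round())
E
```

```text
t: 74.8
eef_pos: [473.6, -269.6, 169.6]
eef_rot: [0.549, 0.836, -0.0, -0.01]
wrist_force: [0.0, -0.0, 0.1]
finger_gap: 55.4
grip_force: 0.0
t 74.8 tcp [ 473.6 -269.6  169.6] th 23.38 gap 55.4 F [ 0.  -0.   0.1]
now-axes cm [-0.28  0.14 11.45]
spin -0.0 cm after spin [-8.000e-02  1.000e-02  1.146e+01]
handle v [318.9 336. ] topz 125.2 u 419.0
```

```bash
python3 -m pendant '[{"linear":[-0.14,0.07,3],"spin":0},{"linear":[-0.14,0.07,3],"spin":0},{"linear":[0,0,2.5],"spin":0},{"linear":[0,0,2],"spin":0},{"linear":[0,0,0.9],"spin":0},{"linear":[0,0,0],"spin":0}]'|sed -n 2,4p
python3 -m pendant '[{"linear":[0,0,0],"spin":0},{"linear":[0,0,0],"spin":0},{"linear":[0,0,0],"spin":0},{"linear":[0,0,0],"spin":0},{"linear":[0,0,0],"spin":0}]' 1 60
python3 -m pendant '[{"linear":[0,-0.78,0.08],"spin":0},{"linear":[0,-0.75,0.23],"spin":0},{"linear":[0,-0.69,0.37],"spin":0},{"linear":[0,-0.61,0.5],"spin":0},{"linear":[0,-0.5,0.61],"spin":0},{"linear":[0,-0.37,0.69],"spin":0},{"linear":[0,-0.23,0.75],"spin":0},{"linear":[0,-0.08,0.78],"spin":0}]'
```

```text
eef_pos: [473.9, -270.3, 54.9]
eef_rot: [0.549, 0.836, -0.0, -0.01]
wrist_force: [-0.1, -0.2, -0.6]
t: 76.22
eef_pos: [473.4, -271.1, 56.0]
eef_rot: [0.549, 0.836, -0.001, -0.01]
wrist_force: [-6.1, -1.1, 4.9]
finger_gap: 17.6
grip_force: 58.3
t: 77.22
eef_pos: [436.7, -287.1, 15.7]
eef_rot: [0.549, 0.836, -0.001, -0.009]
wrist_force: [2.0, -3.8, 3.6]
finger_gap: 17.3
grip_force: 58.6
```

```bash
python3 -m pendant '[{"linear":[0,0.08,0.78],"spin":0},{"linear":[0,0.23,0.75],"spin":0},{"linear":[0,0.37,0.69],"spin":0},{"linear":[0,0.5,0.61],"spin":0},{"linear":[0,0.61,0.5],"spin":0},{"linear":[0,0.69,0.37],"spin":0},{"linear":[0,0.75,0.23],"spin":0},{"linear":[0,0.78,0.08],"spin":0}]'|sed -n 2,4p
python3 -m pendant '[{"linear":[0,0.78,-0.08],"spin":0},{"linear":[0,0.75,-0.23],"spin":0},{"linear":[0,0.69,-0.37],"spin":0},{"linear":[0,0.61,-0.5],"spin":0},{"linear":[0,0.5,-0.61],"spin":0},{"linear":[0,0.37,-0.69],"spin":0},{"linear":[0,0.23,-0.75],"spin":0},{"linear":[0,0.08,-0.78],"spin":0}]'|sed -n 2,4p
python3 stand.py st4
```

```text
eef_pos: [473.8, -271.1, -24.2]
eef_rot: [0.549, 0.836, -0.001, -0.009]
wrist_force: [-1.4, -6.4, 11.2]
eef_pos: [509.8, -255.1, 13.5]
eef_rot: [0.549, 0.836, -0.001, -0.01]
wrist_force: [1.6, -9.3, -5.6]
side 267 251 top z 167.0 slope -0.065 top u 547.0 564.0 v 252.0 287.0
side 327 270 top z 168.0 slope -0.109 top u 541.0 558.0 v 311.0 346.0
side 387 266 top z 167.0 slope -0.122 top u 541.0 558.0 v 370.0 405.0
scene 267 326 top z 169.0 slope 0.024 top u 543.0 559.0 v 247.0 285.0
scene 327 253 top z 169.0 slope 0.055 top u 538.0 554.0 v 308.0 346.0
scene 387 206 top z 169.0 slope 0.079 top u 538.0 554.0 v 365.0 405.0
```

Final quarter, with a bit extra to seat against the stop.

```bash
python3 -m pendant '[{"linear":[0,-0.08,-0.78],"spin":0},{"linear":[0,-0.23,-0.75],"spin":0},{"linear":[0,-0.37,-0.69],"spin":0},{"linear":[0,-0.5,-0.61],"spin":0},{"linear":[0,-0.61,-0.5],"spin":0},{"linear":[0,-0.69,-0.37],"spin":0},{"linear":[0,-0.75,-0.23],"spin":0},{"linear":[0,-0.78,-0.08],"spin":0}]'|sed -n 2,4p
python3 -m pendant '[{"linear":[0,-0.15,0],"spin":0},{"linear":[0,-0.1,0],"spin":0},{"linear":[0,0,0],"spin":0}]'|sed -n 2,4p
python3 stand.py st5
python3 -c "
from h import *
p=monitor.sense()['eef_pos'][:2];print(p@ex,p@ey)"
```

```text
eef_pos: [475.9, -270.0, 55.9]
eef_rot: [0.549, 0.836, 0.001, -0.008]
wrist_force: [7.9, 2.4, 4.6]
eef_pos: [474.2, -270.8, 55.9]
eef_rot: [0.549, 0.836, 0.001, -0.008]
wrist_force: [6.8, 2.7, 6.2]
side 267 251 top z 168.0 slope -0.054 top u 546.0 564.0 v 250.0 286.0
side 327 252 top z 167.0 slope -0.071 top u 547.0 563.0 v 312.0 346.0
side 387 252 top z 167.0 slope -0.08 top u 547.0 563.0 v 370.0 405.0
scene 267 326 top z 169.0 slope 0.02 top u 543.0 559.0 v 248.0 286.0
scene 327 251 top z 169.0 slope 0.112 top u 543.0 559.0 v 306.0 345.0
scene 387 231 top z 170.0 slope 0.124 top u 543.0 559.0 v 366.0 407.0
436.87745409965873 327.62492397821006
```

```bash
python3 -m pendant '[{"linear":[0,0,0],"spin":0},{"linear":[0,0,0],"spin":0},{"linear":[0,0,-2],"spin":0},{"linear":[0,0,-4],"spin":0},{"linear":[0,0,-5],"spin":0},{"linear":[1,0,-3],"spin":0},{"linear":[1,0,-1],"spin":0},{"linear":[0,0,0],"spin":0}]' -0.3
python3 stand.py st6
python3 - <<'E'
from h import *
im,d,W,u,v,c=shot("wrist","w17")
b=(d>0)&(im.max(-1)<90)&(u>419)&(u<460)&(abs(v-327)<25)&(W[...,2]>105)&(W[...,2]<130)
print("handle v",np.percentile(v[b],[2,98]).round(1),b.sum())
E
```

```text
t: 81.8
eef_pos: [466.3, -254.2, 205.8]
eef_rot: [0.549, 0.836, 0.0, -0.01]
wrist_force: [0.4, 0.0, -0.2]
finger_gap: 55.9
grip_force: 0.0
side 267 255 top z 167.0 slope -0.065 top u 547.0 564.0 v 251.0 286.0
side 327 256 top z 167.0 slope -0.075 top u 547.0 564.0 v 311.0 347.0
side 387 254 top z 168.0 slope -0.083 top u 546.0 563.0 v 372.0 406.0
scene 267 327 top z 169.0 slope 0.029 top u 543.0 560.0 v 247.0 286.0
scene 327 253 top z 169.0 slope 0.113 top u 543.0 559.0 v 306.0 345.0
scene 387 232 top z 169.0 slope 0.126 top u 543.0 559.0 v 367.0 404.0
handle v [320.3 338. ] 1234
```

View pics/w17.png

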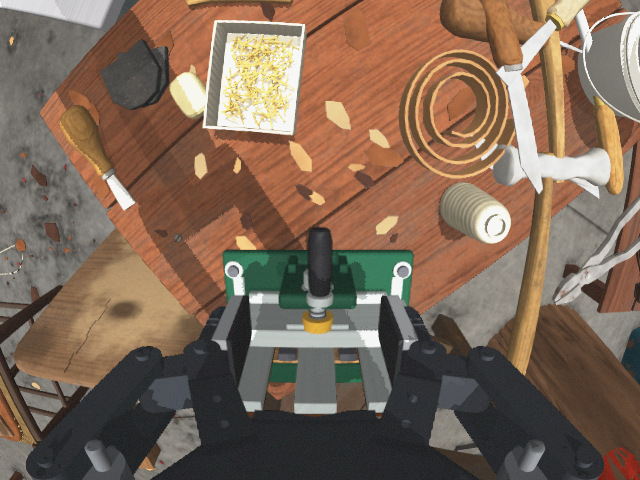

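The wrist view shows all bars clamped at row 360, the handle at the top (318,255), the tray (255,80) and cone (480,212) in place, and the gripper clear. Handing in.

```bash
python3 -c "
from cell import job
print(job.job_done())"
```

```text
the job is handed in; nothing more can be done
None
```

I handed the job in at about 82 s: all three strop bars stand clamped in the press with the leather to the cork jaw, the crank is back at its closed stop, and the nail tray and cone were not touched; the hand-in call gave no verdict.

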